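# Run the stylus along a seal channel

## Robot

A 7-joint arm with a two-finger parallel gripper is mounted at the origin on a cart in front of the work surface, level with it; the furniture and walls round the work are solid. World frame = base frame: x ahead of the robot, y to its left, z up, the work surface at z = 0. Lengths are in mm, angles in rad, forces in N, time in s.
With the tool pointing down it reaches from about 400 to 875 mm from the base axis. Payload 4.4 kg.
Tool frame: the origin (TCP) lies where the fingers leave the gripper's body, on its centre line; the fingertips stand 73 mm ahead of it and the grasp point (between the pads) lies 54 mm ahead of it; z points along the fingers, y is the line along which they close (so a half turn about z gives the same grasp; the last joint's range is limited). The gripper opens to 85 mm and grips with 20 to 120 N. Pads are 22 mm wide; open, the fingers measure 114 mm over their backs; the gripper's body (76 mm by 85 mm) begins 54 mm behind the grasp point. The pads swing forward as they close: fully open they stand 13 mm farther back than shut.
Start: joints at [1.171, 0.628, 0.038, 1.517, -0.027, 0.996, -0.02], TCP at [212.988, -614.128, 303.913] pointing down, gripper open.
Joint ranges: [-3.06, 3.06], [-0.37, 2.12], [-1.25, 1.32], [0.18, 2.47], [-1.1, 4.24], [0.23, 1.98], [-2.94, 2.94]. Speed limits (rad/s): [2.57, 2.57, 3.14, 3.14, 3.14, 3.14, 3.14].

## Interface

Orientations are given as [roll, pitch, yaw] about the fixed x, y, z axes, in that order (R = Rz(yaw) Ry(pitch) Rx(roll)).
In Python, from cell import ctrl gives the robot as it stands.
- The arm moves only by the tool send_rows, never from a script. Its argument "rows" is a list that holds one entry, the list of rows, each a list of 6 numbers: the shift along the tool's x, y, z in cm, then the turn, a rotation vector about the tool's x, y, z in rad. In form: [[[tx, ty, tz, wx, wy, wz], ...]]. A call has 1 to 10 rows; each row is the pose to reach, as a shift and turn from the pose commanded when the call began, along the tool's axes at that moment; what a row does not reach only later rows make up. A row lasts 1/10 s, in which the tool goes at most 50 mm and 8.59 degrees, less where a joint would pass 70% of its speed; a pose out of reach is approached as far as the arm can. A call with a gripper value outside its range is refused whole. "grip" is the closure in counts, from 0 (fully open) to 255 (shut), set as the call begins (left out, the last holds). The fingers move at their own pace and stop on an object; the grip force is fixed at half the most. Time passes only in rows, so rows that repeat a pose let the fingers close. It gives the time, the measured TCP pose, the force, the opening and the grip force at its end, in the units of the state.
- ctrl.read_state(): the state, without advancing time (a new reading comes with each control period).
- ctrl.get_image(name): name is "side" or "top" or "wrist"; returns a dict with "pixels" (480x640x3 uint8, red, green, blue), "fx", "fy", "cx", "cy" (pixels), "D" ([k1, k2, p1, p2, k3] as OpenCV has them; the pictures are not rectified), "extrinsics" (4x4, takes a point from camera to world coordinates); the wrist camera has in their place "mount" (4x4, takes a point from camera to tool coordinates, whose origin is the TCP and whose axes are the flange's). Camera axes: x right, y up, looking along -z (the intrinsics and any distortion apply to the point x, -y, -z); pixel columns grow to the right and rows downward; lengths in mm; the calibration is good to about 2 mm. A picture is of the moment at which its call begins: read the wrist's pose just before it. There is no depth.
- ctrl.finish_job(): hands the job in; it is judged then, once.
The state is a dict: "clock": time; "qpos": joint angles; "qd": joint speeds; "tau": joint torques, N m; "eef_pos": TCP position; "tool_rot": TCP orientation; "force": force on the tool from outside, world axes, zero at the start; "torque": the same for the moment, N m; "width": finger opening in mm; "gripper_force": force on a finger pad.
Only numpy, scipy, OpenCV 4.12 (cv2) and the standard library are available. Lean on these libraries where they do the work, as an engineer would, in place of code of your own. Each camera call takes 0.05 s, during which the arm holds its last target. There are 200 camera calls.

## Task

Check the seal channel of the hatch-frame plate with the inspection stylus. First lay the stylus in its slanted rest, tip down, and let go, then take it again by the top end of its handle so that you can hold it upright; put its tip down into the channel at the end of the long leg and guide it gently and slowly, at about 3 cm a second and without lifting the tip out on the way, round the bend to the end of the short leg. Then lay the stylus back in its slanted rest, tip down against the foot stop, and leave the other things alone.

Things in the scene. Friction and masses are not known exactly. Their poses are not given: they have to be found in the camera images.
- stylus: Inspection stylus, straight, 200 mm long, 60 g: black square handle 18 x 18 mm, 130 mm long, then a steel shank (10 mm round for 40 mm, 6 mm round for 30 mm) with a round tip. It starts lying flat on the worktop, tip pointing to the robot's right. Origin: under its middle, 9 mm below its axis as it lies; own x runs from the tip to the handle's butt end, z is up as it lies
- stylus_mid (a point): point on the stylus's axis half-way along its 200 mm, 100 mm from the tip and 100 mm from the butt; same axes as the stylus (x towards the butt). The handle spans from 30 mm on the tip side of it to the butt; the centre of mass is about 20 mm from it towards the butt
- stylus_tip (a point): the very tip of the stylus, on its axis
- stylus_butt (a point): the butt end of the handle, on the stylus's axis
- tool_rest: Fixed slanted rest: dark base plate 180 x 90 x 8 mm, a tall and a low grey post, each topped by an open saddle with flared cheeks (25 mm wide at the floor, 40 mm at the mouth), and a small foot stop. It carries the stylus at 45 degrees, tip down against the stop, sliding to the stop by itself. Origin: on the worktop below its middle; own x points level from the tall post to the foot stop
- rest_foot (a point): where the stylus tip is when seated in the rest: at the foot stop, 35 mm above the worktop, 70 mm from the rest's origin along its +x. The stylus is laid in and lifted out square to its length, from the upper open side. The tall saddle's cheeks reach 145 mm above the worktop, the foot stop 60 mm
- rest_head (a point): where the butt end's centre is when seated: 176 mm above the worktop, 71 mm from the rest's origin along its -x. The saddles lie 40 and 135 mm from the tip along the seated stylus, each 10 mm long, so the handle is free to fingers from 75 to 125 mm and above 145 mm from the tip
- seal_plate: Fixed grey metal plate with paler lips, 200 (x) x 150 (y) mm, slab 14 mm thick, with a J-shaped channel on top between two lips 7 mm wide and 10 mm high (tops 24 mm above the worktop), closed at both ends: channel 20 mm wide; long straight leg of 90 mm along own +x, quarter bend of 45 mm radius towards +y, short straight leg of 30 mm along +y. Origin: centre of the underside; z up
- seam_0 (a point): point on the channel's centre line, level with the lips' tops (the floor is 10 mm below), start: where the stylus goes in, at the free end of the long leg, 10 mm from the end lip
- seam_1 (a point): point on the channel's centre line, level with the lips' tops (the floor is 10 mm below), 24 mm along the path from the long leg's end
- seam_2 (a point): point on the channel's centre line, level with the lips' tops (the floor is 10 mm below), 48 mm along the path from the long leg's end
- seam_3 (a point): point on the channel's centre line, level with the lips' tops (the floor is 10 mm below), 72 mm along the path from the long leg's end
- seam_4 (a point): point on the channel's centre line, level with the lips' tops (the floor is 10 mm below), 95 mm along the path from the long leg's end
- seam_5 (a point): point on the channel's centre line, level with the lips' tops (the floor is 10 mm below), 119 mm along the path from the long leg's end
- seam_6 (a point): point on the channel's centre line, level with the lips' tops (the floor is 10 mm below), 143 mm along the path from the long leg's end
- seam_7 (a point): point on the channel's centre line, level with the lips' tops (the floor is 10 mm below), 167 mm along the path from the long leg's end
- seam_8 (a point): point on the channel's centre line, level with the lips' tops (the floor is 10 mm below), finish: at the free end of the short leg, 10 mm from the end lip
- by_beaker: bystander, loose: clear beaker 53 mm across, 70 mm high; origin centre of the underside; leave it alone
- by_timer: bystander, loose: small bench timer 58 x 62 x 21 mm; origin centre of the underside; leave it alone
- by_slide_box: bystander, loose: small white-blue slide box 34 x 82 x 26 mm; origin centre of the underside; leave it alone
- by_petri_open: bystander, loose: dish with dark red filling, 87 mm across, 14 mm high; origin centre of the underside; leave it alone
- by_small_jar: bystander, loose: small clear jar with a screw lid, 47 mm across, 43 mm high; origin centre of the underside; leave it alone

How it is judged (in metres and radians):
On the way, in this order (a step that is already met when the one before it is completed fails the run):
1. the stylus is laid in the slanted rest, tip down at the foot stop, and let go (distance between stylus_tip and rest_foot below 0.015 m and distance between stylus_butt and rest_head below 0.02 m and contact force between the fingers and stylus below 0.05 N and linear speed of stylus below 0.02 m/s), for 0.2 s.
2. the tip is down in the channel (at least 1.5 mm below the lips) with the stylus upright within 34 degrees, at the end of the long leg (horizontal distance between stylus_tip and seam_0 below 0.01 m and z of stylus_tip in the frame of seal_plate below 0.0225 m and angle between stylus_mid's own x axis and vertical below 0.6 rad), for 0.15 s.
3. the tip is down in the channel (at least 1.5 mm below the lips) with the stylus upright within 34 degrees, passing seam_1 (horizontal distance between stylus_tip and seam_1 below 0.01 m and z of stylus_tip in the frame of seal_plate below 0.0225 m and angle between stylus_mid's own x axis and vertical below 0.6 rad), for 0.02 s.
4. the tip is down in the channel (at least 1.5 mm below the lips) with the stylus upright within 34 degrees, passing seam_2 (horizontal distance between stylus_tip and seam_2 below 0.01 m and z of stylus_tip in the frame of seal_plate below 0.0225 m and angle between stylus_mid's own x axis and vertical below 0.6 rad), for 0.02 s.
5. the tip is down in the channel (at least 1.5 mm below the lips) with the stylus upright within 34 degrees, passing seam_3 (horizontal distance between stylus_tip and seam_3 below 0.01 m and z of stylus_tip in the frame of seal_plate below 0.0225 m and angle between stylus_mid's own x axis and vertical below 0.6 rad), for 0.02 s.
6. the tip is down in the channel (at least 1.5 mm below the lips) with the stylus upright within 34 degrees, passing seam_4 (horizontal distance between stylus_tip and seam_4 below 0.01 m and z of stylus_tip in the frame of seal_plate below 0.0225 m and angle between stylus_mid's own x axis and vertical below 0.6 rad), for 0.02 s.
7. the tip is down in the channel (at least 1.5 mm below the lips) with the stylus upright within 34 degrees, passing seam_5 (horizontal distance between stylus_tip and seam_5 below 0.01 m and z of stylus_tip in the frame of seal_plate below 0.0225 m and angle between stylus_mid's own x axis and vertical below 0.6 rad), for 0.02 s.
8. the tip is down in the channel (at least 1.5 mm below the lips) with the stylus upright within 34 degrees, passing seam_6 (horizontal distance between stylus_tip and seam_6 below 0.01 m and z of stylus_tip in the frame of seal_plate below 0.0225 m and angle between stylus_mid's own x axis and vertical below 0.6 rad), for 0.02 s.
9. the tip is down in the channel (at least 1.5 mm below the lips) with the stylus upright within 34 degrees, passing seam_7 (horizontal distance between stylus_tip and seam_7 below 0.01 m and z of stylus_tip in the frame of seal_plate below 0.0225 m and angle between stylus_mid's own x axis and vertical below 0.6 rad), for 0.02 s.
10. the tip is down in the channel (at least 1.5 mm below the lips) with the stylus upright within 34 degrees, at the end of the short leg (horizontal distance between stylus_tip and seam_8 below 0.01 m and z of stylus_tip in the frame of seal_plate below 0.0225 m and angle between stylus_mid's own x axis and vertical below 0.6 rad), for 0.15 s.
At the end, for the whole second after the job is handed in: The stylus lies at rest in the slanted rest, released: tip within 15 mm of rest_foot and butt within 20 mm of rest_head (all of step 1 and angular speed of stylus below 0.1 rad/s); the robot touches nothing.
It fails at once if the stylus presses on the plate with more than 30 N (contact force between stylus and seal_plate above 30 N).
It fails at once if the stylus moves faster than 9 cm/s while its tip is in the channel between the ends ((horizontal distance between stylus_tip and seam_1 below 0.0125 m or horizontal distance between stylus_tip and seam_2 below 0.0125 m or horizontal distance between stylus_tip and seam_3 below 0.0125 m or horizontal distance between stylus_tip and seam_4 below 0.0125 m or horizontal distance between stylus_tip and seam_5 below 0.0125 m or horizontal distance between stylus_tip and seam_6 below 0.0125 m or horizontal distance between stylus_tip and seam_7 below 0.0125 m) and z of stylus_tip in the frame of seal_plate below 0.022 m and linear speed of stylus above 0.09 m/s).
It fails at once if the tip is lifted out of the channel between the ends (2 to 8 mm above the lips there) ((horizontal distance between stylus_tip and seam_1 below 0.0125 m or horizontal distance between stylus_tip and seam_2 below 0.0125 m or horizontal distance between stylus_tip and seam_3 below 0.0125 m or horizontal distance between stylus_tip and seam_4 below 0.0125 m or horizontal distance between stylus_tip and seam_5 below 0.0125 m or horizontal distance between stylus_tip and seam_6 below 0.0125 m or horizontal distance between stylus_tip and seam_7 below 0.0125 m) and z of stylus_tip in the frame of seal_plate between 0.026 and 0.032 m).
It fails at once if a bystander is moved by more than 30 mm (distance of any of by_beaker, by_timer, by_slide_box, by_petri_open, by_small_jar from where it was at the start of the episode above 0.03 m).
It also fails if it takes over 72 s, if anything falls off the work surface, if the arm or the gripper's body presses on something with over 40 N, if the wrist force passes 120 N, or if a joint passes its speed limit or range.

## Working session

There is one attempt and no reset: what is moved stays moved. The work goes in short steps, Python scripts to look and compute and a tool call to move; the robot and the scene stay as the last step left them, time stands still between calls to the robot, and variables do not carry over. Pictures are saved under pics/ and viewed, at most 10 in all, crops included, and the job is handed in when it is done.

Besides the shell and the picture viewer there is one more tool, called after "Emit:" as name(argument=value, ...), one argument or row to a line, values as JSON. send_rows: Moves the arm, as the interface text tells. Its arguments: {"type":"object","properties":{"rows":{"type":"array","items":{"type":"array","items":{"type":"array","items":{"type":"number"}}}},"grip":{"type":"number"}},"required":["rows"]}

```bash
mkdir -p pics; ls; python3 - <<'E'
from cell import ctrl
import cv2,json
s=ctrl.read_state();print(s)
for n in("side","top","wrist"):
    g=ctrl.get_image(n);cv2.imwrite(f"pics/{n}0.png",g["pixels"][:,:,::-1])
    print(n,{k:(v.tolist() if hasattr(v,'tolist') else v) for k,v in g.items() if k!="pixels"})
E
```

```text
pics
{'clock': 0.0, 'qpos': array([ 1.17121997,  0.62938019,  0.03845694,  1.51839133, -0.0270179 ,
        0.99629956, -0.01999797]), 'qd': array([-0.00059408,  0.00131378, -0.00020675, -0.00075277,  0.00037844,
       -0.00089964, -0.0011237 ]), 'tau': array([-4.46612275e-04, -5.63393354e+01,  1.22621387e+00, -1.93445224e+01,
        1.10782121e-02,  1.05493769e-02, -1.04824352e-05]), 'eef_pos': array([ 212.80949486, -613.6467422 ,  302.95969302]), 'tool_rot': array([-3.13963276e+00,  2.20217711e-05,  3.33756010e-01]), 'force': array([-0.34412679,  0.59907189,  0.1097547 ]), 'torque': array([ 0.04899523,  0.05659074, -0.08104894]), 'gripper_force': 0.0, 'width': 85.34464676036778}
side {'fx': 526.0204856126155, 'fy': 526.0204856126155, 'cx': 315.5723337632313, 'cy': 237.9435485110371, 'D': [-0.041769124553022535, 0.0, 0.0, 0.0, 0.0], 'extrinsics': [[0.9502250158237339, 0.12654095768400953, -0.28471003728565375, 42.74783111648113], [-0.3114511094775811, 0.4104389449411891, -0.857051969766564, -1384.2996306372581], [0.00840391027846255, 0.9030654785252159, 0.4294206746164585, 820.388
[... 232 characters left out ...]
73546813742391, -0.42105290292830955, -125.12828540057112], [-0.9372500581091506, -0.3099084931865883, 0.15974684480518525, 224.65583733422565], [0.003276897634034662, 0.4503263965519505, 0.8928579945940068, 1424.8185330112246], [0.0, 0.0, 0.0, 1.0]]}
wrist {'fx': 418.323558221141, 'fy': 418.323558221141, 'cx': 311.83959080875877, 'cy': 234.0775543119611, 'D': [-0.08728862329263531, 0.0, 0.0, 0.0, 0.0], 'mount': [[-0.0015379864331981552, 0.9442541279460402, 0.3292138764611719, 86.34098888885438], [0.999998761278616, 0.0015624471333963036, 0.00019026346437115086, 0.3139754058106847], [-0.0003347222159212239, 0.32921376127953067, -0.9442553613007552, -69.78623329317146], [0.0, 0.0, 0.0, 1.0]]}
```

View pics/top0.png

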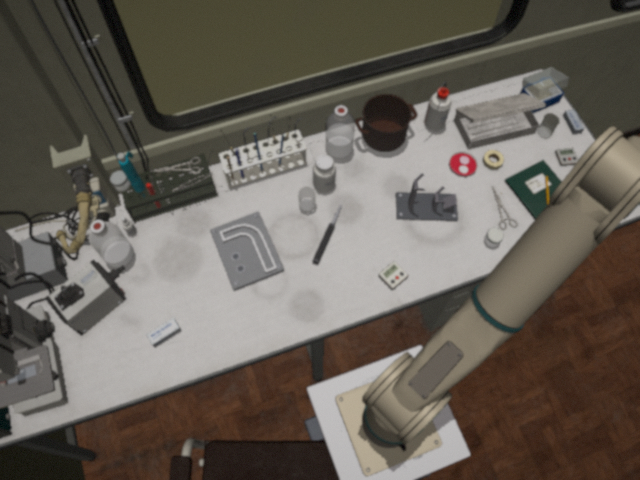

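View pics/side0.png

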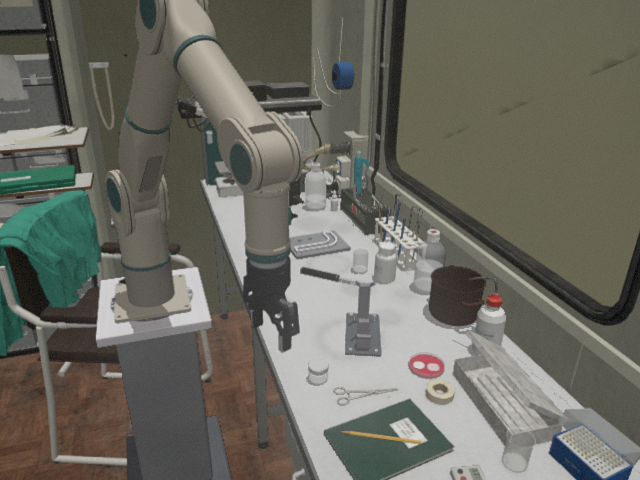

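Top view: plate about (247,250), with its J channel; stylus from tip (338,207) to butt (317,262); rest around (427,205). Side view: the rest is at (363,320), tall post at the camera side. I'll crop an enlargement.

```bash
cat > h.py <<'E'
import numpy as np,cv2
from cell import ctrl
from scipy.spatial.transform import Rotation as R
def ray(g,T,uv):
    K=np.array([[g["fx"],0,g["cx"]],[0,g["fy"],g["cy"]],[0,0,1]])
    p=cv2.undistortPoints(np.array(uv,float).reshape(-1,1,2),K,np.array(g["D"],float)).reshape(-1,2)
    d=np.c_[p[:,0],-p[:,1],-np.ones(len(p))]@T[:3,:3].T
    return T[:3,3],d
def plane(g,T,uv,z):
    o,d=ray(g,T,uv); return o+d*((z-o[2])/d[:,2])[:,None]
def pix(g,T,P):
    K=np.array([[g["fx"],0,g["cx"]],[0,g["fy"],g["cy"]],[0,0,1]])
    q=(np.atleast_2d(P)-T[:3,3])@T[:3,:3]
    q=q*[1,-1,-1]
    return cv2.projectPoints(q,np.zeros(3),np.zeros(3),K,np.array(g["D"],float))[0].reshape(-1,2)
def tool(s):
    T=np.eye(4);T[:3,:3]=R.from_euler("xyz",s["tool_rot"]).as_matrix();T[:3,3]=s["eef_pos"];return T
def cam(n):
    s=ctrl.read_state();g=ctrl.get_image(n)
    T=np.array(g["extrinsics"]) if n!="wrist" else tool(s)@np.array(g["mount"])
    return g,T
def move(s,pos,Rm):
    "shift (cm) and turn in tool axes from state pose"
    T=tool(s);d=T[:3,:3].T@(np.array(pos)-T[:3,3])/10
    return np.r_[d,R.from_matrix(T[:3,:3].T@Rm).as_rotvec()]
E
python3 - <<'E'
from h import *
im=cv2.imread("pics/top0.png")
c=im[175:300,200:465];cv2.imwrite("pics/c1.png",cv2.resize(c,None,fx=3,fy=3,interpolation=cv2.INTER_CUBIC))
g,T=cam("top")
for n,u,z in[("tip",(338.5,207),5),("butt",(317,263),9),("rest",[(397,195),(457,195),(457,221),(397,217)],8),("plate",[(211,228),(262,213),(284,271),(236,289)],14)]:
    print(n,plane(g,T,u,z).round(0).tolist())
E
```

```text
tip [[605.0, -104.0, 5.0]]
butt [[458.0, 17.0, 9.0]]
rest [[581.0, -279.0, 8.0], [520.0, -447.0, 8.0], [441.0, -408.0, 8.0], [514.0, -249.0, 8.0]]
plate [[662.0, 264.0, 14.0], [658.0, 112.0, 14.0], [465.0, 111.0, 14.0], [460.0, 249.0, 14.0]]
```

View pics/c1.png

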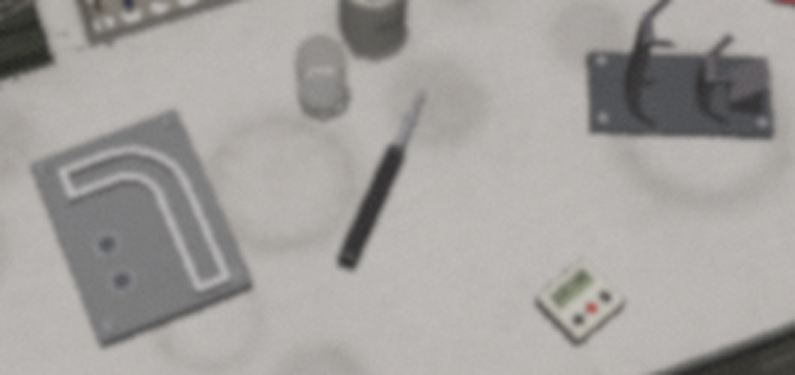

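The crop shows the plate on the left: long-leg end at crop (210,280), short-leg end at (70,185). The stylus tip is at (421,95) and its butt at (347,262). On the rest, the tall post is at (640,90), the low post at (715,90) and the foot stop at (750,100), so rest +x points right in the image. Next I'll move the wrist camera over the rest.

```bash
python3 - <<'E'
from h import *
s=ctrl.read_state()
Rm=R.from_euler("xyz",[np.pi,0,np.radians(67)]).as_matrix()
print(move(s,[520,-350,420],Rm).round(2))
E
```

```text
[ 37.66 -14.88 -11.65  -0.    -0.    -0.84]
```

Emit:
send_rows(
  rows=[
    [[37.7, -14.9, -11.6, 0, 0, -0.84], [37.7, -14.9, -11.6, 0, 0, -0.84], [37.7, -14.9, -11.6, 0, 0, -0.84], [37.7, -14.9, -11.6, 0, 0, -0.84], [37.7, -14.9, -11.6, 0, 0, -0.84], [37.7, -14.9, -11.6, 0, 0, -0.84], [37.7, -14.9, -11.6, 0, 0, -0.84], [37.7, -14.9, -11.6, 0, 0, -0.84], [37.7, -14.9, -11.6, 0, 0, -0.84], [37.7, -14.9, -11.6, 0, 0, -0.84]],
  ],
)

```text
clock: 1.2
eef_pos: [524.0, -345.7, 420.8]
tool_rot: [3.139, -0.003, 1.181]
force: [1.0, -0.2, -0.4]
width: 85.2
gripper_force: 0.0
```

Emit:
send_rows(
  rows=[
    [[0, 0, 0, 0, 0, 0], [0, 0, 0, 0, 0, 0], [0, 0, 0, 0, 0, 0]],
  ],
)

```text
clock: 1.5
eef_pos: [518.9, -351.4, 419.4]
tool_rot: [-3.14, 0.001, 1.171]
force: [-0.9, 0.1, 0.2]
width: 85.0
gripper_force: 0.0
```

```bash
python3 - <<'E'
from h import *
import pickle
s=ctrl.read_state();print(s["clock"],s["eef_pos"],s["tool_rot"],s["qpos"].round(2))
g,T=cam("wrist");pickle.dump((g,T),open("w1.pkl","wb"));cv2.imwrite("pics/w1.png",g["pixels"][:,:,::-1])
Rm=R.from_euler("xyz",[np.pi,0,np.radians(90)]).as_matrix()
print(move(s,[560,100,420],Rm).round(2))
E
```

```text
1.5 [ 518.88235189 -351.40444307  419.44659684] [-3.14036388e+00  8.17903497e-04  1.17076282e+00] [ 0.68  0.5  -0.22  1.42  0.11  1.23  0.05]
[ 43.18 -13.79  -0.07  -0.     0.    -0.4 ]
```

View pics/w1.png

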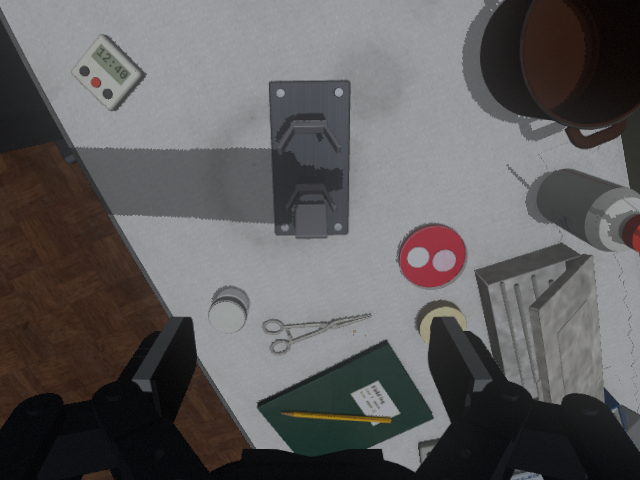

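The wrist view shows the rest's base plate with corners at (269,82), (350,80), (349,234) and (274,236). The tall saddle is at the top and the foot stop at (311,225). Next I'll view the plate and stylus.

Emit:
send_rows(
  rows=[
    [[48.5, -16, 0, 0, 0, -0.4], [48.5, -16, 0, 0, 0, -0.4], [48.5, -16, 0, 0, 0, -0.4], [48.5, -16, 0, 0, 0, -0.4], [48.5, -16, 0, 0, 0, -0.4], [48.5, -16, 0, 0, 0, -0.4], [48.5, -16, 0, 0, 0, -0.4], [48.5, -16, 0, 0, 0, -0.4], [48.5, -16, 0, 0, 0, -0.4], [48.5, -16, 0, 0, 0, -0.4]],
  ],
)

```text
clock: 2.55
eef_pos: [559.6, 149.4, 420.0]
tool_rot: [3.141, 0.0, 1.572]
force: [1.3, -0.1, -0.4]
width: 85.3
gripper_force: 0.0
```

Emit:
send_rows(
  rows=[
    [[0, 0, 0, 0, 0, 0], [0, 0, 0, 0, 0, 0], [0, 0, 0, 0, 0, 0], [0, 0, 0, 0, 0, 0]],
  ],
)

```text
clock: 2.95
eef_pos: [559.9, 146.3, 419.9]
tool_rot: [3.142, 0.001, 1.57]
force: [0.5, 0.2, 0.4]
width: 85.0
gripper_force: 0.0
```

```bash
python3 - <<'E'
from h import *
import pickle
s=ctrl.read_state();print(s["clock"],s["eef_pos"],s["tool_rot"],s["qpos"].round(2))
g,T=cam("wrist");pickle.dump((g,T),open("w2.pkl","wb"));cv2.imwrite("pics/w2.png",g["pixels"][:,:,::-1])
E
```

```text
2.95 [559.85590286 146.33131476 419.88521424] [3.14155516e+00 1.09452648e-03 1.57023008e+00] [-0.03  0.44 -0.43  1.55  0.19  1.19 -0.49]
```

View pics/w2.png

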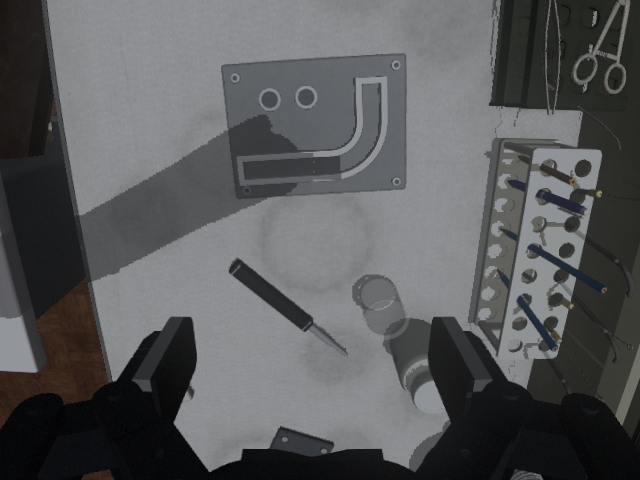

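The wrist view shows lip outer corners at the long end (237,156) and (241,184), and at the short end (356,77) and (387,76). The stylus butt is at (236,264) and its tip at (347,355).

```bash
cat > meas.py <<'E'
from h import *
import pickle
def sub(g,c,w=4):
    gr=cv2.cvtColor(g["pixels"],cv2.COLOR_RGB2GRAY);c=np.array(c,np.float32).reshape(-1,1,2)
    return cv2.cornerSubPix(gr,c.copy(),(w,w),(-1,-1),(3,50,.01)).reshape(-1,2)
g,T=pickle.load(open("w2.pkl","rb"))
c=sub(g,[(237,156),(241,184),(356,77),(387,76)],3);print("lip",c.round(1).tolist())
P=plane(g,T,c,24);print(P.round(1).tolist())
A=P[:2].mean(0);B=P[2:].mean(0)
m=np.array([152,92.]);v=(B-A)[:2]   # outer end centres: (−17,0) and (135,92)
yaw=np.arctan2(v[1],v[0])-np.arctan2(m[1],m[0]);print("len",np.hypot(*v),np.hypot(*m),"yaw",np.degrees(yaw))
Rz=np.array([[np.cos(yaw),-np.sin(yaw)],[np.sin(yaw),np.cos(yaw)]])
s0=(A+B)[:2]/2-Rz@np.array([59,46]);print("seam0",s0,"seam8",s0+Rz@[135,75])
pc=plane(g,T,sub(g,[(221,66),(406,54),(407,188),(238,198)]),14);print("plate c",pc.mean(0).round(1),pc.round(1).tolist())
# stylus
gr=cv2.cvtColor(g["pixels"],cv2.COLOR_RGB2GRAY)
roi=np.zeros_like(gr);roi[245:365,215:360]=1
lab=((gr<60)&(roi>0)).astype(np.uint8);n,L,st,_=cv2.connectedComponentsWithStats(lab);k=1+st[1:,4].argmax()
r=cv2.minAreaRect(np.argwhere(L==k)[:,::-1].astype(np.float32));print("handle px",r)
bp=cv2.boxPoints(r);e=[(bp[i]+bp[(i+1)%4])/2 for i in range(4)]
i=0 if np.linalg.norm(bp[0]-bp[1])<np.linalg.norm(bp[1]-bp[2]) else 1
E=plane(g,T,[e[i],e[i+2]],12);tip=plane(g,T,(347,355),9)[0]
print("handle ends",E.round(1).tolist(),np.linalg.norm(E[0]-E[1]),"tip",tip.round(1))
d=E[0]-E[1];print("u angle",np.degrees(np.arctan2(d[1],d[0])))
# rest
g,T=pickle.load(open("w1.pkl","rb"))
c=sub(g,[(269,82),(350,80),(349,234),(274,236)],4);Q=plane(g,T,c,8);print("rest",c.round(1).tolist(),Q.round(1).tolist(),Q.mean(0))
x=(Q[2]+Q[3]-Q[0]-Q[1])[:2]/2;y=(Q[1]+Q[2]-Q[0]-Q[3])[:2]/2;print(np.hypot(*x),np.hypot(*y),np.degrees(np.arctan2(x[1],x[0])),np.degrees(np.arctan2(y[1],y[0])))
E
python3 meas.py
```

```text
lip [[236.3000030517578, 156.10000610351562], [239.5, 185.1999969482422], [354.79998779296875, 77.5], [386.20001220703125, 75.5999984741211]]
[[477.0, 160.7, 24.0], [478.8, 127.6, 24.0], [606.6, 243.5, 24.0], [639.8, 245.7, 24.0]]
len 176.639080374532 177.67385851610248 yaw 3.475246109019109
seam0 [494.41333341 144.89744951] seam8 [624.61878157 227.94286642]
plate c [566.7 189.1  14. ] [[463.4, 257.1, 14.0], [660.9, 268.9, 14.0], [669.3, 121.3, 14.0], [473.1, 109.3, 14.0]]
handle px ((271.1418762207031, 295.20556640625), (99.79866027832031, 16.283016204833984), 38.53017807006836)
handle ends [[461.5, 24.9, 12.0], [558.4, -64.3, 12.0]] 131.718344883696 tip [ 608.5 -111.8    9. ]
u angle 137.3794816615925
rest [[268.5, 81.30000305175781], [349.29998779296875, 80.19999694824219], [347.5, 233.60000610351562], [274.8999938964844, 234.39999389648438]] [[512.7, -246.3, 8.0], [594.3, -279.8, 8.0], [527.4, -444.1, 8.0], [445.5, -410.4, 8.0]] [ 519.96579223 -345.13287724    8.        ]
177.38585015827434 88.39313203260895 -112.22839293369536 -22.31811922472801
```

```bash
cat > geo.py <<'E'
from h import *
a=np.radians(-112.23);xr=np.array([np.cos(a),np.sin(a),0]);ez=np.array([0,0,1.])
org=np.array([520,-345.1,0]);foot=org+70*xr+35*ez;head=org-71*xr+176*ez
u=(ez-xr)/2**.5;n=(ez+xr)/2**.5
def frame(x,z): return np.c_[x,np.cross(z,x),z]
b=np.radians(137.4);us=np.array([np.cos(b),np.sin(b),0]);tip0=np.array([608.6,-111,9])
Rpick=frame(us,-ez);pick=tip0+105*us
Rlay=frame(u,-n)
y=np.radians(3.475);Rp=np.array([[np.cos(y),-np.sin(y),0],[np.sin(y),np.cos(y),0],[0,0,1]])
s0=np.array([494.4,144.9,24])
def seam(s):
    if s<90:p=[s,0]
    elif s<90+22.5*np.pi:
        t=(s-90)/45;p=[90+45*np.sin(t),45-45*np.cos(t)]
    else:p=[135,45+s-90-22.5*np.pi]
    return s0+Rp@np.r_[p,0]
E
python3 - <<'E'
from geo import *
s=ctrl.read_state();np.set_printoptions(suppress=True)
p=pick.copy();p[2]=140;print(pick,move(s,p,Rpick).round(3))
g,T=cam("top");print(plane(g,T,(307.5,212),0))
E
```

```text
[531.30980585 -39.92802318   9.        ] [-18.628  -2.849  28.005  -0.      0.001  -0.828]
[[622.82697436 -14.11711186   0.        ]]
```

Emit:
send_rows(
  rows=[
    [[-18.63, -2.85, 28.0, 0, 0, -0.828], [-18.63, -2.85, 28.0, 0, 0, -0.828], [-18.63, -2.85, 28.0, 0, 0, -0.828], [-18.63, -2.85, 28.0, 0, 0, -0.828], [-18.63, -2.85, 28.0, 0, 0, -0.828], [-18.63, -2.85, 28.0, 0, 0, -0.828], [-18.63, -2.85, 28.0, 0, 0, -0.828], [-18.63, -2.85, 28.0, 0, 0, -0.828], [-18.63, -2.85, 28.0, 0, 0, -0.828], [-18.63, -2.85, 28.0, 0, 0, -0.828]],
  ],
)

```text
clock: 4.05
eef_pos: [533.0, -36.4, 141.5]
tool_rot: [3.138, 0.002, 2.403]
force: [-0.2, 0.5, -0.0]
width: 85.2
gripper_force: 0.0
```

Emit:
send_rows(
  rows=[
    [[0, 0, 0, 0, 0, 0], [0, 0, 0, 0, 0, 0], [0, 0, 0, 0, 0, 0]],
  ],
)

```text
clock: 4.35
eef_pos: [532.1, -37.2, 140.7]
tool_rot: [3.141, 0.001, 2.403]
force: [0.4, 0.2, 0.5]
width: 85.5
gripper_force: 0.0
```

```bash
python3 - <<'E'
from geo import *
s=ctrl.read_state();np.set_printoptions(suppress=True);print(s["clock"],s["eef_pos"],s["qpos"].round(2))
p=pick.copy();p[2]=75.5;print(move(s,p,Rpick).round(3))
g,T=cam("wrist");cv2.imwrite("pics/w3.png",g["pixels"][:,:,::-1])
print(pix(g,T,[tip0,tip0+200*us,pick,tip0+70*us+9*ez]).round(0))
E
```

```text
4.35 [532.05016865 -37.1844851  140.74987188] [ 0.31  0.75 -0.45  1.97  0.59  0.56  0.28]
[-0.122 -0.259  6.525  0.001  0.001  0.005]
[[306. 418.]
 [305.  67.]
 [305. 261.]
 [305. 328.]]
```

View pics/w3.png

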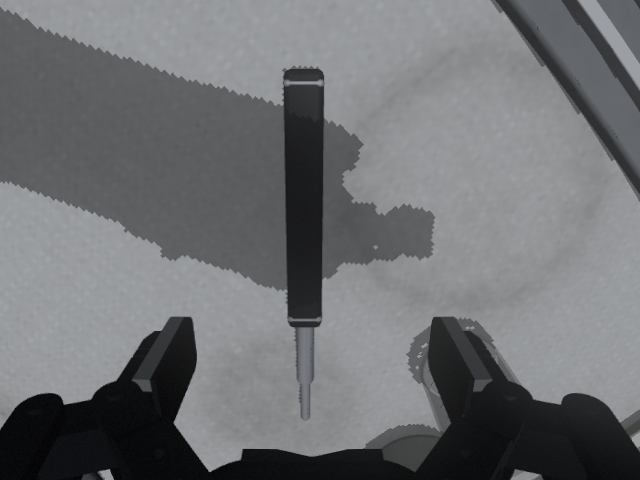

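The stylus is centred, with its tip at (306,418) and butt at (304,75), as predicted. The beaker appears behind the right finger at about (410–500, 320–400), so I'll check the clearance.

```bash
python3 - <<'E'
from geo import *
np.set_printoptions(suppress=True)
s=ctrl.read_state();g,T=cam("wrist");W=tool(s)
for z in(0,70):
    p=plane(g,T,[(410,355),(425,325),(450,319),(480,322)],z);print(z,p.round(0).tolist(),((p-W[:3,3])@W[:3,:3]).round(0).tolist())
g,T=cam("top");gr=g["pixels"];cv2.imwrite("pics/t3.png",cv2.resize(gr[170:290,240:400,::-1],None,fx=4,fy=4,interpolation=cv2.INTER_CUBIC))
E
```

```text
0 [[621.0, -38.0, 0.0], [611.0, -19.0, 0.0], [618.0, -6.0, 0.0], [632.0, 6.0, 0.0]] [[-66.0, 60.0, 141.0], [-46.0, 67.0, 141.0], [-42.0, 81.0, 141.0], [-44.0, 99.0, 141.0]]
70 [[571.0, -19.0, 70.0], [564.0, -6.0, 70.0], [569.0, 3.0, 70.0], [578.0, 11.0, 70.0]] [[-16.0, 40.0, 71.0], [-2.0, 45.0, 71.0], [0.0, 54.0, 71.0], [-1.0, 67.0, 71.0]]
```

View pics/t3.png

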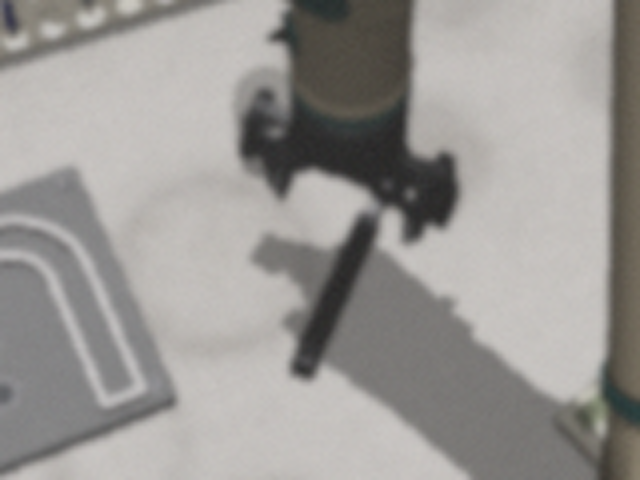

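```bash
python3 - <<'E'
from geo import *
import pickle
g,T=cam("top");print(plane(g,T,[(307.3,209)],0),plane(g,T,[(307,193)],70))
g,T=pickle.load(open("w2.pkl","rb"));print(plane(g,T,[(388,318),(378,292)],0).round(),plane(g,T,[(378,292),(388,318)],70).round())
E
```

```text
[[632.42521776 -16.94022918   0.        ]] [[644.03036245 -21.67115024  70.        ]]
[[663. -59.  -0.]
 [647. -20.   0.]] [[635.  16.  70.]
 [648. -18.  70.]]
```

The beaker is near (643,-20), so it is clear. I'll descend and grasp.

Emit:
send_rows(
  rows=[
    [[-0.12, -0.26, 3.0, 0, 0, 0.005], [-0.12, -0.26, 5.0, 0, 0, 0.005], [-0.12, -0.26, 6.5, 0, 0, 0.005], [-0.12, -0.26, 6.5, 0, 0, 0.005], [-0.12, -0.26, 6.5, 0, 0, 0.005]],
  ],
)

```text
clock: 5.05
eef_pos: [530.8, -40.3, 75.0]
tool_rot: [-3.142, -0.0, 2.397]
force: [-0.1, 1.7, 0.7]
width: 85.6
gripper_force: 0.0
```

Emit:
send_rows(
  rows=[
    [[0, 0, 0, 0, 0, 0], [0, 0, 0, 0, 0, 0], [0, 0, 0, 0, 0, 0], [0, 0, 0, 0, 0, 0], [0, 0, 0, 0, 0, 0], [0, 0, 0, 0, 0, 0], [0, 0, 0, 0, 0, 0]],
  ],
  grip=255,
)

```text
clock: 5.75
eef_pos: [531.0, -40.5, 75.4]
tool_rot: [3.141, 0.001, 2.397]
force: [0.2, 0.3, 6.1]
width: 16.6
gripper_force: 59.3
```

```bash
python3 - <<'E'
from geo import *
s=ctrl.read_state();np.set_printoptions(suppress=True);print(s["clock"],s["eef_pos"],s["tool_rot"],s["width"],s["gripper_force"])
W=tool(s);
q=(np.array(W)[:3,:3].T@(pick-W[:3,3]));print("pick in tool",q)
lift=s["eef_pos"]+[0,0,200];print("lift",move(s,lift,Rlay).round(3))
tgt=foot+105*u+66.5*n+80*n;print("pre",tgt,Rlay)
E
```

```text
5.75 [530.97218798 -40.49037485  75.43812039] [3.14117912 0.00073246 2.39683713] 16.571247710699037 59.25455331802368
pick in tool [ 0.18158602  0.61483155 66.43826514]
lift [ -0.015   0.008 -20.     -0.475   0.685   1.148]
pre [ 482.41527719 -437.06088304  212.83735547] [[ 0.26751654  0.92567262  0.26751654]
 [ 0.65454939 -0.37832552  0.65454939]
 [ 0.70710678  0.         -0.70710678]]
```

Emit:
send_rows(
  rows=[
    [[0, 0, -3, 0, 0, 0], [0, 0, -7, 0, 0, 0], [0, 0, -12, 0, 0, 0], [0, 0, -17, 0, 0, 0], [0, 0, -22, 0, 0, 0], [0, 0, -22, 0, 0, 0], [0, 0, -22, 0, 0, 0]],
  ],
)

```text
clock: 6.45
eef_pos: [530.9, -40.8, 295.9]
tool_rot: [3.141, 0.002, 2.396]
force: [-1.1, -0.5, -2.3]
width: 16.3
gripper_force: 58.7
```

```bash
python3 - <<'E'
from geo import *
s=ctrl.read_state();np.set_printoptions(suppress=True);print(s["clock"],s["eef_pos"],s["tool_rot"],s["width"],s["gripper_force"],s["force"])
print(move(s,foot+105*u+66.5*n+100*n,Rlay).round(3))
E
```

```text
6.45 [530.85930469 -40.81054077 295.88375813] [3.14073298 0.00212995 2.39618893] 16.337570783968083 58.72084379196167 [-1.05980717 -0.48109837 -2.33234301]
[-23.797 -33.734   6.912  -0.473   0.686   1.148]
```

Emit:
send_rows(
  rows=[
    [[-23.8, -33.7, 6.9, -0.473, 0.686, 1.148], [-23.8, -33.7, 6.9, -0.473, 0.686, 1.148], [-23.8, -33.7, 6.9, -0.473, 0.686, 1.148], [-23.8, -33.7, 6.9, -0.473, 0.686, 1.148], [-23.8, -33.7, 6.9, -0.473, 0.686, 1.148], [-23.8, -33.7, 6.9, -0.473, 0.686, 1.148], [-23.8, -33.7, 6.9, -0.473, 0.686, 1.148], [-23.8, -33.7, 6.9, -0.473, 0.686, 1.148], [-23.8, -33.7, 6.9, -0.473, 0.686, 1.148], [-23.8, -33.7, 6.9, -0.473, 0.686, 1.148]],
  ],
)

```text
clock: 7.45
eef_pos: [473.1, -454.3, 219.6]
tool_rot: [-3.125, -0.786, 1.16]
force: [0.3, 0.3, -0.7]
width: 16.8
gripper_force: 58.8
```

```bash
python3 - <<'E'
from geo import *
s=ctrl.read_state();np.set_printoptions(suppress=True);print(s["clock"],s["eef_pos"],s["tool_rot"],s["width"],s["gripper_force"],s["qpos"].round(2))
print(move(s,foot+105*u+66.5*n+100*n,Rlay).round(3))
E
```

```text
7.45 [ 473.09412531 -454.28848042  219.56646779] [-3.12525086 -0.78561941  1.16039115] 16.83268070277957 58.78576219081879 [ 1.24  1.01 -0.57  1.3  -0.23  1.29  0.53]
[ 0.904  0.197 -0.147 -0.    -0.    -0.016]
```

Emit:
send_rows(
  rows=[
    [[0, 0, 0, 0, 0, 0], [0, 0, 0, 0, 0, 0], [0, 0, 0, 0, 0, 0], [0, 0, 0, 0, 0, 0]],
  ],
)

```text
clock: 7.85
eef_pos: [478.2, -448.3, 226.5]
tool_rot: [-3.139, -0.785, 1.185]
force: [-0.5, -0.1, -0.0]
width: 16.5
gripper_force: 58.8
```

```bash
python3 - <<'E'
from geo import *
s=ctrl.read_state();np.set_printoptions(suppress=True);print(s["clock"],s["eef_pos"])
print(move(s,foot+105*u+66.5*n+3*n+5*u,Rlay).round(3))
g,T=cam("wrist");cv2.imwrite("pics/w4.png",g["pixels"][:,:,::-1])
E
```

```text
7.85 [ 478.17421875 -448.28986763  226.46256906]
[ 0.391  0.005  9.512 -0.004  0.001  0.002]
```

View pics/w4.png

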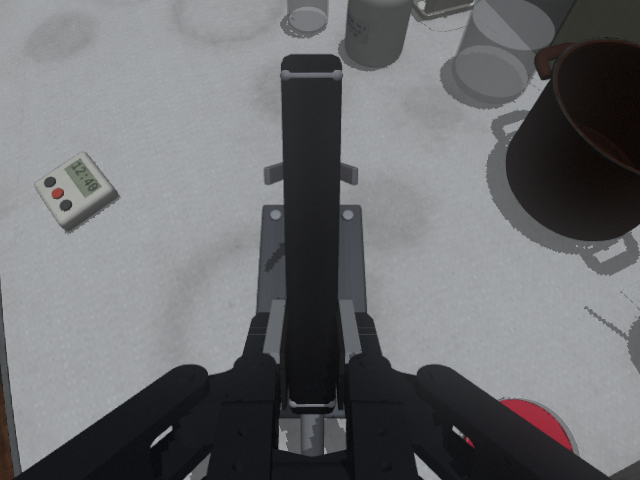

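The stylus (columns 283–341, centre 312) is centred between the tall saddle's cheeks (265 and 357, centre 311), so I'll lower it.

Emit:
send_rows(
  rows=[
    [[0.4, 0, 2, 0, 0, 0], [0.4, 0, 4, 0, 0, 0], [0.4, 0, 5.5, 0, 0, 0], [0.4, 0, 6.5, 0, 0, 0], [0.4, 0, 7.5, 0, 0, 0], [0.4, 0, 8.3, 0, 0, 0], [0.4, 0, 8.9, 0, 0, 0], [0.4, 0, 9.2, 0, 0, 0], [0.4, 0, 9.4, 0, 0, 0], [0.4, 0, 9.4, 0, 0, 0]],
  ],
)

```text
clock: 8.9
eef_pos: [503.0, -386.4, 162.1]
tool_rot: [-3.139, -0.784, 1.181]
force: [-2.3, -4.3, 2.5]
width: 16.7
gripper_force: 59.8
```

Emit:
send_rows(
  rows=[
    [[0, 0, 0, 0, 0, 0], [0, 0, 0, 0, 0, 0]],
  ],
)

```text
clock: 9.1
eef_pos: [503.0, -386.2, 162.2]
tool_rot: [-3.139, -0.784, 1.181]
force: [-1.8, -4.1, 2.1]
width: 16.2
gripper_force: 59.8
```

```bash
python3 - <<'E'
from geo import *
s=ctrl.read_state();np.set_printoptions(suppress=True);print(s["clock"],s["eef_pos"],s["force"],s["torque"])
print(move(s,foot+105*u+66.5*n,Rlay).round(3))
E
```

```text
9.1 [ 502.98134914 -386.18738434  162.16727794] [-1.80044123 -4.11755788  2.08817292] [-1.6252459   0.70413058  0.0318972 ]
[-0.296  0.022  0.537 -0.001  0.001 -0.002]
```

Emit:
send_rows(
  rows=[
    [[0, 0, 0, 0, 0, 0], [0, 0, 0, 0, 0, 0], [0, 0, 0, 0, 0, 0], [0, 0, 0, 0, 0, 0], [0, 0, 0, 0, 0, 0], [0, 0, 0, 0, 0, 0]],
  ],
  grip=110,
)

```text
clock: 9.7
eef_pos: [503.3, -385.2, 162.3]
tool_rot: [-3.138, -0.785, 1.181]
force: [-0.0, -0.5, -0.6]
width: 48.6
gripper_force: 0.0
```

Emit:
send_rows(
  rows=[
    [[0, 0, -1, 0, 0, 0], [0, 0, -4, 0, 0, 0], [0, 0, -8, 0, 0, 0], [0, 0, -12, 0, 0, 0], [0, 0, -16, 0, 0, 0], [0, 0, -16, 0, 0, 0], [0, 0, -16, 0, 0, 0]],
  ],
)

```text
clock: 10.4
eef_pos: [460.4, -491.0, 276.1]
tool_rot: [-3.14, -0.784, 1.181]
force: [0.4, 0.7, -1.6]
width: 48.3
gripper_force: 0.0
```

```bash
python3 - <<'E'
from geo import *
s=ctrl.read_state();np.set_printoptions(suppress=True);print(s["clock"],s["eef_pos"],s["force"],s["width"])
g,T=cam("wrist");cv2.imwrite("pics/w5.png",g["pixels"][:,:,::-1])
print(pix(g,T,[foot,head,foot+70*u]).round(1))
# pre-grasp for axial hold: tool z = -u tilted
for t in(0,10,20):
    c,d=np.cos(np.radians(t)),np.sin(np.radians(t))
    z=-u*c-n*d; x=np.cross(np.cross(-n,-u),z) # placeholder
    yv=Rlay[:,1]; x=np.cross(yv,z)
    Rg=np.c_[x,yv,z]
    print(t,move(s,foot+180*u-54*z-100*z,Rg).round(3))
E
```

```text
10.4 [ 460.39047937 -491.00031335  276.07394272] [ 0.37745201  0.74659853 -1.58503623] 48.25960202371264
[[310.5 333.5]
 [309.5  80.8]
 [310.2 256.2]]
0 [22.577 -0.02  23.213 -0.002 -1.57  -0.001]
10 [22.34  -0.022 20.539 -0.001 -1.395 -0.001]
20 [21.642 -0.022 17.947 -0.001 -1.22  -0.001]
```

View pics/w5.png

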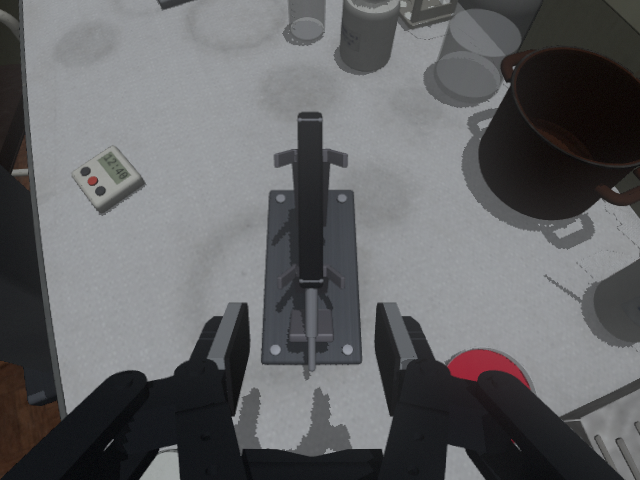

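Predicted butt at (310,81) and tip at (310,333), but the picture shows the butt at (310,116) and the tip at (312,372). The stylus is about 30 mm lower than it should be, or the pose is off. I'll check the geometry.

```bash
python3 - <<'E'
from geo import *
np.set_printoptions(suppress=True)
s=ctrl.read_state();g,T=cam("wrist");yr=np.cross(ez,xr)
print("base",pix(g,T,[org+a*90*xr+b*45*yr+8*ez for a,b in((-1,-1),(-1,1),(1,1),(1,-1))]).round(0).tolist())
# intersect pixel rays of butt/tip with vertical plane through rest axis
o,d=ray(g,T,[(310,116),(312,372),(311,281)])
t=((org-o)@yr)/(d@yr)
print("(yr-plane ill-posed)")
# along-axis position if on seated line (plane with normal n through foot)
t=((foot-o)@n)/(d@n);P=o+d*t[:,None];print("seated-plane u coords",((P-foot)@u).round(1))
for n_ in("top","side"):
    g,T=cam(n_);print(n_,pix(g,T,[foot,head,foot+70*u]).round(1).tolist())
    c=pix(g,T,[(foot+head)/2])[0].astype(int);k=48;im=g["pixels"][c[1]-k:c[1]+k,c[0]-k:c[0]+k,::-1]
    cv2.imwrite(f"pics/{n_}6.png",cv2.resize(im,None,fx=4,fy=4,interpolation=cv2.INTER_CUBIC));print(c-k)
a,b=cv2.imread("pics/top6.png"),cv2.imread("pics/side6.png");cv2.imwrite("pics/ts6.png",np.hstack([a,b]))
E
```

```text
base [[269.0, 189.0], [354.0, 189.0], [363.0, 365.0], [260.0, 365.0]]
(yr-plane ill-posed)
seated-plane u coords [176.6 -37.2  50.2]
top [[451.6, 201.4], [409.9, 173.2], [437.8, 192.0]]
[383 139]
side [[363.3, 339.8], [365.4, 262.8], [364.1, 311.9]]
[316 252]
```

View pics/ts6.png

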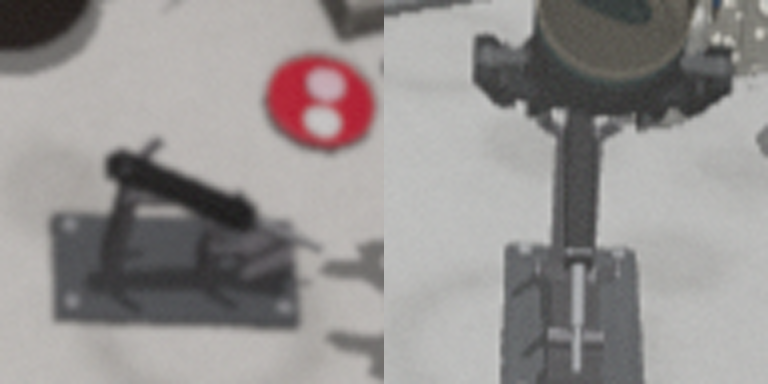

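```bash
cat >> h.py <<'E'
def tri(obs):
    A=np.zeros((3,3));b=np.zeros(3);L=[]
    for g,T,uv in obs:
        o,d=ray(g,T,uv);d=d[0]/np.linalg.norm(d[0]);M=np.eye(3)-np.outer(d,d);A+=M;b+=M@o;L.append((o,d,M))
    p=np.linalg.solve(A,b);return p,[round(float(np.linalg.norm(M@(p-o))),1) for o,d,M in L]
E
python3 - <<'E'
from geo import *
np.set_printoptions(suppress=True)
yr=np.cross(ez,xr);F=np.c_[xr,yr,ez]
w=cam("wrist");t=cam("top");s=cam("side")
for nm,ob in(("tip",[(*w,(312,372)),(*t,(463,200.8)),(*s,(364.3,344.5))]),("butt",[(*w,(310,116)),(*t,(412.5,179))]),("hend",[(*w,(311,281)),(*t,(446.5,193)),(*s,(364.5,316.5))]),
  ("stop far-top L/R?",[(*w,(311,338)),(*s,(364.5,335.5))])):
    p,r=tri(ob);print(nm,((p-org)@F).round(1),r)
v=cv2.resize(w[0]["pixels"][90:390,240:380,::-1],None,fx=2,fy=2,interpolation=cv2.INTER_CUBIC);v2=cv2.resize(cv2.imread("pics/w1.png")[70:250,250:370],None,fx=3.33,fy=3.33,interpolation=cv2.INTER_CUBIC)[:600]
h=min(len(v),len(v2));cv2.imwrite("pics/wz.png",np.hstack([v[:h],v2[:h]]))
E
```

```text
tip [100.5   0.2  43. ] [1.0, 1.8, 1.6]
butt [-61.3  -2.  152.7] [1.0, 1.0]
hend [42.2 -0.9 86.1] [3.2, 3.3, 1.8]
stop far-top L/R? [74.5  0.6 51.3] [1.5, 1.5]
```

View pics/wz.png

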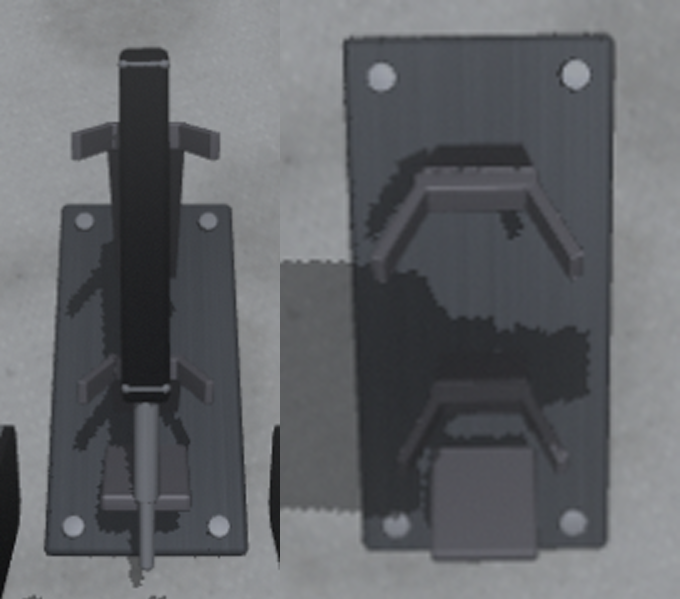

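```bash
python3 - <<'E'
from geo import *
import pickle
np.set_printoptions(suppress=True)
yr=np.cross(ez,xr);F=np.c_[xr,yr,ez]
w1=pickle.load(open("w1.pkl","rb"));w=cam("wrist")
def sh(nm,g,T,uv,z):
    p=plane(g,T,uv,z)
    for q in p: print(nm,z,((q-org)@F).round(1),"u,n",round((q-foot)@u,1),round((q-foot)@n,1))
sh("w1 stop far,near",*w1,[(313,236.6),(312,204.5)],60); sh("w1",*w1,[(313,236.6),(312,204.5)],35)
sh("w5 edge hi,lo, faceTop",*w,[(298,336),(298,343),(298,314)],60)
sh("w1 tall saddle floor",*w1,[(312,126),(312,131)],121); sh("w1 tall cheeks top L R",*w1,[(279,147),(343,147)],145);
s=ctrl.read_state();print(s["clock"])
E
```

```text
w1 stop far,near 60 [73.6  2.4 60. ] u,n 15.2 20.2
w1 stop far,near 60 [37.4  1.8 60. ] u,n 40.7 -5.4
w1 35 [82.5  2.3 35. ] u,n -8.8 8.8
w1 35 [44.2  1.6 35. ] u,n 18.2 -18.2
w5 edge hi,lo, faceTop 60 [ 75.4 -10.3  60. ] u,n 13.9 21.5
w5 edge hi,lo, faceTop 60 [ 80.8 -10.2  60. ] u,n 10.0 25.3
w5 edge hi,lo, faceTop 60 [ 58.  -10.6  60. ] u,n 26.2 9.2
w1 tall saddle floor 121 [-49.1   3.  121. ] u,n 145.0 -23.4
w1 tall saddle floor 121 [-44.9   2.9 121. ] u,n 142.0 -20.4
w1 tall cheeks top L R 145 [-34.7 -24.1 145. ] u,n 151.8 3.8
w1 tall cheeks top L R 145 [-34.   28.1 145. ] u,n 151.3 4.3
10.8
```

```bash
cat >> geo.py <<'E'
yr=np.cross(ez,xr);F=np.c_[xr,yr,ez]
def wr(p): return org+F@np.array(p,float)
def axial(deg):
    "tool pointing deg below horizontal towards rest +x, closing axis level"
    a=np.radians(deg);z=xr*np.cos(a)-ez*np.sin(a);y=Rlay[:,1];return np.c_[np.cross(y,z),y,z]
E
python3 - <<'E'
from geo import *
np.set_printoptions(suppress=True)
s=ctrl.read_state();A=axial(56);G=wr([100.5-.826*186,-0.8,43+.564*186]);print(G)
for d in(220,140,60): print(d,G-d*A[:,2],move(s,G-d*A[:,2],A).round(3))
E
```

```text
[ 539.36216672 -295.6107992   147.904     ]
220 [ 585.9046948  -181.73229588  330.29226596] [27.388 -0.039 19.589 -0.004 -1.379  0.002]
140 [ 568.98013913 -223.14266072  263.96926016] [19.534 -0.026 21.111 -0.004 -1.379  0.002]
60 [ 552.05558347 -264.55302556  197.64625435] [11.68  -0.013 22.633 -0.004 -1.379  0.002]
```

Emit:
send_rows(
  rows=[
    [[3, 0, -1, 0, -0.1, 0], [27.4, 0, 19.6, -0.004, -1.379, 0], [27.4, 0, 19.6, -0.004, -1.379, 0], [27.4, 0, 19.6, -0.004, -1.379, 0], [27.4, 0, 19.6, -0.004, -1.379, 0], [27.4, 0, 19.6, -0.004, -1.379, 0], [27.4, 0, 19.6, -0.004, -1.379, 0], [27.4, 0, 19.6, -0.004, -1.379, 0], [27.4, 0, 19.6, -0.004, -1.379, 0], [27.4, 0, 19.6, -0.004, -1.379, 0]],
  ],
)

```text
clock: 11.8
eef_pos: [587.8, -178.1, 330.4]
tool_rot: [3.14, 0.597, 1.189]
force: [-0.1, -0.1, -0.8]
width: 48.8
gripper_force: 0.0
```

Emit:
send_rows(
  rows=[
    [[0, 0, 0, 0, 0, 0], [0, 0, 0, 0, 0, 0], [0, 0, 0, 0, 0, 0], [0, 0, 0, 0, 0, 0]],
  ],
)

```text
clock: 12.2
eef_pos: [585.8, -184.5, 331.2]
tool_rot: [3.139, 0.593, 1.178]
force: [0.1, -0.0, 0.1]
width: 48.5
gripper_force: 0.0
```

```bash
python3 - <<'E'
from geo import *
np.set_printoptions(suppress=True)
s=ctrl.read_state();A=axial(56);G=wr([100.5-.826*186,-0.8,43+.564*186]);print(s["clock"],s["eef_pos"],s["qpos"].round(2))
for d in(220,140,60): print(d,move(s,G-d*A[:,2],A).round(3))
g,T=cam("wrist");cv2.imwrite("pics/w7.png",g["pixels"][:,:,::-1])
print(pix(g,T,[wr([100.5,0,43]),wr([-61,-1,153]),G]).round(0).tolist())
gr=cv2.cvtColor(g["pixels"],cv2.COLOR_RGB2GRAY);m=(gr<45).astype(np.uint8);n_,L,st,c=cv2.connectedComponentsWithStats(m);print([ (st[i].tolist(),c[i].round().tolist()) for i in range(1,n_) if st[i,4]>400])
E
```

```text
12.2 [ 585.81969755 -184.51447169  331.24973731] [ 0.05  0.64 -0.05  1.55  0.61  1.26 -0.67]
220 [ 0.269 -0.098 -0.066  0.    -0.001 -0.004]
140 [ 0.264 -0.101  7.934  0.    -0.001 -0.004]
60 [ 0.259 -0.104 15.934  0.    -0.001 -0.004]
[[311.0, 226.0], [309.0, 209.0], [309.0, 211.0]]
[([529, 0, 111, 180, 15841], [593.0, 79.0]), ([0, 303, 638, 177, 44072], [322.0, 425.0]), ([82, 321, 69, 44, 737], [115.0, 343.0]), ([0, 336, 70, 42, 1411], [29.0, 360.0])]
```

Emit:
send_rows(
  rows=[
    [[0.26, -0.1, 5, 0, 0, 0], [0.26, -0.1, 9, 0, 0, 0], [0.26, -0.1, 12, 0, 0, 0], [0.26, -0.1, 14, 0, 0, 0], [0.26, -0.1, 15.2, 0, 0, 0], [0.26, -0.1, 15.9, 0, 0, 0], [0.26, -0.1, 15.9, 0, 0, 0]],
  ],
)

```text
clock: 12.95
eef_pos: [552.7, -263.1, 197.2]
tool_rot: [3.14, 0.594, 1.181]
force: [0.2, -0.7, -0.0]
width: 48.5
gripper_force: 0.0
```

Emit:
send_rows(
  rows=[
    [[0, 0, 0, 0, 0, 0], [0, 0, 0, 0, 0, 0], [0, 0, 0, 0, 0, 0], [0, 0, 0, 0, 0, 0], [0, 0, 0, 0, 0, 0]],
  ],
  grip=255,
)

```text
clock: 13.45
eef_pos: [553.7, -261.9, 198.0]
tool_rot: [3.138, 0.593, 1.183]
force: [2.1, 2.1, 5.2]
width: 16.4
gripper_force: 62.5
```

```bash
python3 - <<'E'
from geo import *
np.set_printoptions(suppress=True)
s=ctrl.read_state();print(s["clock"],s["eef_pos"],s["force"],s["width"],s["gripper_force"])
W=tool(s);T0=wr([100.5,0,43]);us_=F@np.array([-.826,0,.564]);
print("tip in tool",W[:3,:3].T@(T0-W[:3,3]),"axis in tool",W[:3,:3].T@us_)
print("lift 80n",(W[:3,:3].T@(80*n)/10).round(2))
E
```

```text
13.45 [ 553.73978049 -261.91713156  198.00935048] [2.11417265 2.08530968 5.17698352] 16.40324405749801 62.480714321136475
tip in tool [-71.14228145  -0.5292936  234.8768108 ] axis in tool [ 0.36973996  0.00301661 -0.92933054]
lift 80n [-7.85  0.01 -1.53]
```

Emit:
send_rows(
  rows=[
    [[-1, 0, -0.2, 0, 0, 0], [-3, 0, -0.6, 0, 0, 0], [-5.5, 0, -1.1, 0, 0, 0], [-8.8, 0, -1.7, 0, 0, 0], [-11.8, 0, -2.3, 0, 0, 0], [-11.8, 0, -2.3, 0, 0, 0], [-11.8, 0, -2.3, 0, 0, 0], [-11.8, 0, -2.3, 0, 0, 0]],
  ],
)

```text
clock: 14.25
eef_pos: [520.7, -339.9, 281.1]
tool_rot: [-3.141, 0.593, 1.185]
force: [0.4, 0.4, -0.8]
width: 16.8
gripper_force: 61.8
```

```bash
python3 - <<'E'
from geo import *
np.set_printoptions(suppress=True)
s=ctrl.read_state();print(s["clock"],s["eef_pos"],s["force"],s["width"],s["gripper_force"])
g,T=cam("wrist");W=tool(s)
w=lambda p:W[:3,3]+W[:3,:3]@np.array(p,float)
tt=np.array([-71.1,-.5,234.9]);ax=np.array([.37,.003,-.929])
print("pred tip,hend,hend top-side,butt",pix(g,T,[w(tt),w(tt+70*ax),w(tt+200*ax)]).round(0).tolist())
gr=cv2.cvtColor(g["pixels"],cv2.COLOR_RGB2GRAY).astype(int)
for r in range(90,460,6): print(r,gr[r,286:342:4].tolist())
E
```

```text
14.25 [ 520.70972013 -339.90943275  281.12477637] [ 0.43954644  0.41962252 -0.82229852] 16.791472626365326 61.75398588180542
pred tip,hend,hend top-side,butt [[310.0, 292.0], [310.0, 303.0], [309.0, 349.0]]
90 [58, 84, 83, 82, 102, 113, 113, 113, 113, 114, 113, 114, 115, 75]
96 [60, 84, 84, 84, 114, 114, 113, 114, 114, 114, 114, 114, 115, 75]
102 [61, 84, 84, 85, 85, 114, 114, 115, 114, 114, 116, 115, 115, 76]
108 [102, 86, 86, 86, 105, 115, 116, 115, 116, 116, 116, 117, 117, 166]
114 [101, 87, 86, 87, 86, 117, 115, 116, 117, 117, 118, 116, 117, 165]
120 [106, 88, 88, 87, 87, 118, 117, 117, 117, 118, 117, 118, 117, 162]
126 [109, 73, 72, 74, 74, 96, 106, 105, 105, 107, 107, 107, 107, 177]
132 [110, 110, 114, 108, 109, 175, 177, 178, 173, 178, 177, 175, 178, 178]
138 [112, 109, 111, 111, 154, 171, 177, 181, 178, 176, 179, 179, 180, 182]
144 [175, 115, 111, 112, 180, 181, 177, 178, 183, 181, 177, 180, 180, 180]
150 [176, 143, 113, 113, 181, 184, 184, 178, 177, 179, 179, 182, 179, 181]
156 [183, 144, 114, 114, 181, 182, 180, 180, 180, 178, 178, 171, 179, 178]
162 [181, 181, 114, 113, 16
[... 2537 characters left out ...]
, 64, 86, 85, 83, 83, 82, 22]
396 [20, 85, 84, 84, 83, 83, 85, 55, 84, 83, 83, 82, 83, 18]
402 [52, 84, 83, 84, 81, 83, 85, 54, 82, 84, 82, 79, 84, 35]
408 [48, 84, 84, 85, 87, 85, 84, 55, 83, 83, 81, 84, 85, 35]
414 [84, 81, 84, 84, 81, 84, 84, 54, 83, 83, 83, 82, 84, 84]
420 [79, 82, 82, 83, 78, 84, 84, 53, 85, 85, 84, 82, 83, 84]
426 [84, 80, 83, 83, 79, 83, 86, 49, 85, 84, 83, 83, 84, 85]
432 [80, 80, 83, 83, 80, 84, 81, 47, 85, 84, 83, 83, 85, 83]
438 [79, 81, 80, 80, 79, 83, 82, 48, 84, 84, 81, 83, 84, 84]
444 [80, 80, 80, 82, 80, 84, 82, 48, 84, 84, 80, 83, 83, 83]
450 [84, 81, 82, 82, 79, 83, 83, 46, 83, 83, 82, 83, 81, 84]
456 [13, 12, 17, 15, 16, 16, 69, 44, 16, 14, 16, 15, 14, 15]
```

```bash
python3 - <<'E'
from geo import *
np.set_printoptions(suppress=True)
s=ctrl.read_state();g,T=cam("wrist");W=tool(s)
w=lambda p:W[:3,3]+W[:3,:3]@np.array(p,float)
tt=np.array([-71.1,-.5,234.9]);ax=np.array([.37,.003,-.929]);Gp=tt+186*ax;print(Gp)
for a in(12,16,20,22,24,28,32):
    r=np.radians(a);ax=np.array([np.sin(r),0,-np.cos(r)]);p=np.array([np.cos(r),0,np.sin(r)])
    pts=[Gp-186*ax,Gp-116*ax,Gp-116*ax+9*p,Gp-116*ax-9*p,Gp+14*ax+9*p,Gp+14*ax]
    print(a,pix(g,T,[w(q) for q in pts])[:,1].round(0))
gr=cv2.cvtColor(g["pixels"],cv2.COLOR_RGB2GRAY).astype(int)
print([(r,int(gr[r,302:318].mean())) for r in range(276,304)])
E
```

```text
[-2.28   0.058 62.106]
12 [254. 273. 259. 286. 331. 356.]
16 [270. 285. 271. 299. 327. 353.]
20 [286. 297. 284. 311. 324. 351.]
22 [294. 304. 290. 318. 322. 349.]
24 [302. 310. 296. 324. 321. 348.]
28 [318. 323. 309. 337. 318. 345.]
32 [334. 335. 321. 350. 315. 342.]
[(276, 62), (277, 62), (278, 62), (279, 61), (280, 53), (281, 51), (282, 64), (283, 58), (284, 36), (285, 32), (286, 31), (287, 31), (288, 31), (289, 31), (290, 30), (291, 30), (292, 29), (293, 29), (294, 28), (295, 28), (296, 28), (297, 28), (298, 27), (299, 33), (300, 38), (301, 32), (302, 26), (303, 26)]
```

```bash
cat > sty.py <<'E'
from geo import *
from scipy.optimize import least_squares
def solve(g,T,W,rows):
    w=lambda p:W[:3,3]+W[:3,:3]@np.array(p,float)
    def f(q):
        r=np.radians(q[2]);ax=np.array([np.sin(r),0,-np.cos(r)]);p=np.array([np.cos(r),0,np.sin(r)]);B=np.array([q[0],0,q[1]])
        return pix(g,T,[w(B+9*p),w(B-9*p),w(B-130*ax+9*p)])[:,1]-rows
    return least_squares(f,[3,49,20])
E
python3 - <<'E'
from sty import *
np.set_printoptions(suppress=True)
s=ctrl.read_state();g,T=cam("wrist");W=tool(s)
gr=cv2.cvtColor(g["pixels"],cv2.COLOR_RGB2GRAY).astype(int)
print("down",[(r,int(gr[r,300:312].mean())) for r in range(296,306)],[(r,int(gr[r,318:330].mean())) for r in range(346,358)])
for rows in([302,353,284],[301,353,283],[303,353,286]):
    q=solve(g,T,W,np.array(rows));print(q.x.round(1),q.cost.round(3))
for n_ in("side","top"):
    g,T=cam(n_);cv2.imwrite(f"pics/{n_}8.png",g["pixels"][:,:,::-1])
E
```

```text
down [(296, 28), (297, 27), (298, 27), (299, 33), (300, 38), (301, 32), (302, 26), (303, 26), (304, 26), (305, 27)] [(346, 27), (347, 28), (348, 27), (349, 25), (350, 26), (351, 26), (352, 58), (353, 128), (354, 174), (355, 170), (356, 147), (357, 100)]
[ 5.8 58.2 23.2] 0.0
[ 7.5 55.8 23.2] 0.0
[ 3.9 60.9 23.6] 0.0
```

```bash
cat >> geo.py <<'E'
def lay(a,tt,du,dn):
    "tool pose that puts the held stylus (angle a, tip tt in tool) at 45 deg, tip at foot+du*u+dn*n"
    A=axial(45+a);return foot+du*u+dn*n-A@tt,A
E
python3 - <<'E'
from geo import *
np.set_printoptions(suppress=True)
s=ctrl.read_state();tt=np.array([-73.3,-.3,241.7])
for dn in(60,3):
    P,A=lay(23.3,tt,20,dn);print(P,move(s,P,A).round(3))
print("cur tip rest",F.T@(tool(s)[:3,:3]@tt+s["eef_pos"]-org))
E
```

```text
[ 542.67038732 -290.42391877  289.03744773] [ 4.097  0.135 -3.665  0.001  0.215  0.002]
[ 557.91883013 -253.11460369  248.7323612 ] [ 9.693  0.142 -2.579  0.001  0.215  0.002]
cur tip rest [191.23991225  -0.92438659 122.22904814]
```

Emit:
send_rows(
  rows=[
    [[4.1, 0.13, -3.7, 0, 0.215, 0], [4.1, 0.13, -3.7, 0, 0.215, 0], [4.1, 0.13, -3.7, 0, 0.215, 0], [4.1, 0.13, -3.7, 0, 0.215, 0], [4.1, 0.13, -3.7, 0, 0.215, 0], [4.1, 0.13, -3.7, 0, 0.215, 0]],
  ],
)

```text
clock: 15.1
eef_pos: [542.1, -291.0, 289.4]
tool_rot: [-3.141, 0.38, 1.183]
force: [0.2, -0.1, -0.3]
width: 16.6
gripper_force: 61.8
```

```bash
python3 - <<'E'
from geo import *
np.set_printoptions(suppress=True)
s=ctrl.read_state();tt=np.array([-73.3,-.3,241.7]);W=tool(s);print(s["clock"])
for dn in(60,20,3):
    P,A=lay(23.3,tt,20,dn);print(P,move(s,P,A).round(3))
# check stylus in side & top: print predicted pixels of handle end and find the dark/steel boundary along the projected axis
tip=W[:3,3]+W[:3,:3]@tt;ax=W[:3,:3]@[np.sin(np.radians(23.3)),0,-np.cos(np.radians(23.3))]
for nm in("top","side"):
    g,T=cam(nm);gr=cv2.cvtColor(g["pixels"],cv2.COLOR_RGB2GRAY)
    L=np.arange(-24,130,4);q=pix(g,T,[tip+l*ax for l in L])
    v=[int(gr[int(round(y)),int(round(x))]) for x,y in q];print(nm,q[6].round(1),q[-1].round(1),list(zip(L.tolist(),v)))
    d=(q[20]-q[0])/np.linalg.norm(q[20]-q[0]);m=np.array([-d[1],d[0]])
    for l in(90,110): # cross profile on handle: centre offset
        c=pix(g,T,[tip+l*ax])[0];o=np.arange(-10,11);pv=[int(gr[int(round(c[1]+k*m[1])),int(round(c[0]+k*m[0]))]) for k in o];print(l,m.round(2),pv)
E
```

```text
15.1
[ 542.67038732 -290.42391877  289.03744773] [ 0.087  0.03   0.005 -0.     0.001  0.001]
[ 553.37104894 -264.24194327  260.75317648] [ 3.762  0.032  1.583 -0.     0.001  0.001]
[ 557.91883013 -253.11460369  248.7323612 ] [ 5.325  0.033  2.253 -0.     0.001  0.001]
top [466.2 191.7] [440.2 173. ] [(-24, 190), (-20, 191), (-16, 191), (-12, 190), (-8, 190), (-4, 178), (0, 153), (4, 111), (8, 111), (12, 94), (16, 99), (20, 102), (24, 101), (28, 104), (32, 104), (36, 109), (40, 112), (44, 112), (48, 112), (52, 116), (56, 118), (60, 119), (64, 119), (68, 120), (72, 122), (76, 124), (80, 123), (84, 124), (88, 124), (92, 126), (96, 125), (100, 126), (104, 127), (108, 125), (112, 125), (116, 126), (120, 126), (124, 127), (128, 127)]
90 [ 0.58 -0.81] [124, 126, 125, 126, 123, 124, 125, 124, 123, 121, 125, 124, 124, 123, 122, 122, 122, 122, 121, 122, 120]
110 [ 0.58 -0.81] [127, 126, 126, 126, 126, 124, 125, 127, 126, 126, 125, 125, 126, 124, 125, 125, 124, 125, 123, 124, 123]
side [364.5 327.5] [365.8 275.7] [(-24, 84), (-20, 135), (-16, 122), (-12, 97), (-8, 91), (-4, 96), (0, 95), (4, 93), (8, 129), (12, 157), (16, 153), (20, 151), (24, 152), (28, 154), (32, 151), (36, 149), (40, 151), (44, 153), (48, 155), (52, 155), (56, 153), (60, 152), (64, 149), (68, 152), (72, 149), (76, 108), (80, 68), (84, 89), (88, 80), (92, 64), (96, 69), (100, 69), (104, 63), (108, 66), (112, 66), (116, 63), (120, 59), (124, 64), (128, 65)]
90 [1.   0.03] [173, 174, 173, 145, 103, 89, 93, 72, 68, 69, 69, 63, 65, 62, 76, 143, 178, 181, 182, 183, 186]
110 [1.   0.03] [90, 85, 83, 98, 122, 124, 110, 72, 70, 62, 65, 65, 65, 65, 86, 91, 86, 90, 116, 138, 167]
```

```bash
python3 - <<'E'
from geo import *
np.set_printoptions(suppress=True)
s=ctrl.read_state();tt=np.array([-70.7,-.3,235.9])
for dn in(20,3):
    P,A=lay(23.3,tt,20,dn);print(P,move(s,P,A).round(3))
E
```

```text
[ 551.6457802  -268.4632658   256.32554913] [3.492 0.011 2.194 0.001 0.001 0.   ]
[ 556.19356138 -257.33592621  244.30473385] [5.054 0.011 2.865 0.001 0.001 0.   ]
```

Emit:
send_rows(
  rows=[
    [[1.5, 0.01, 1.2, 0, 0, 0], [2.8, 0.01, 1.9, 0, 0, 0], [3.5, 0.01, 2.2, 0, 0, 0], [4.1, 0.01, 2.45, 0, 0, 0], [4.5, 0.01, 2.65, 0, 0, 0], [4.8, 0.01, 2.75, 0, 0, 0], [5.0, 0.01, 2.85, 0, 0, 0], [5.0, 0.01, 2.85, 0, 0, 0], [5.0, 0.01, 2.85, 0, 0, 0]],
  ],
)

```text
clock: 16.1
eef_pos: [556.2, -258.2, 245.4]
tool_rot: [3.14, 0.379, 1.182]
force: [-0.9, -0.1, -0.8]
width: 16.5
gripper_force: 61.7
```

```bash
cat > chk.py <<'E'
from geo import *
np.set_printoptions(suppress=True)
def prof(tip,ax,L=np.arange(-30,110,4)):
    "grey along the seated axis in the side view, and cross profile centre"
    g,T=cam("side");gr=cv2.GaussianBlur(cv2.cvtColor(g["pixels"],cv2.COLOR_RGB2GRAY),(3,3),0)
    q=pix(g,T,[tip+l*ax for l in L]);print("side",[(int(l),int(gr[int(round(y)),int(round(x))])) for l,(x,y) in zip(L,q)])
E
python3 - <<'E'
from chk import *
s=ctrl.read_state();print(s["clock"],s["eef_pos"],s["force"],s["torque"],s["width"])
W=tool(s);tt=np.array([-70.7,-.3,235.9]);tip=W[:3,3]+W[:3,:3]@tt
print("u,n",(tip-foot)@u,(tip-foot)@n);prof(tip,u)
E
```

```text
16.1 [ 556.19117795 -258.1559423   245.36696371] [-0.92076232 -0.07608677 -0.80900431] [ 0.38275479 -0.13158952 -0.01303616] 16.46319695652298
u,n 20.203944831153187 4.3714161550657336
side [(-30, 94), (-26, 96), (-22, 96), (-18, 92), (-14, 107), (-10, 132), (-6, 118), (-2, 99), (2, 113), (6, 136), (10, 136), (14, 137), (18, 140), (22, 138), (26, 135), (30, 132), (34, 142), (38, 146), (42, 145), (46, 145), (50, 143), (54, 143), (58, 140), (62, 149), (66, 139), (70, 115), (74, 75), (78, 86), (82, 76), (86, 67), (90, 67), (94, 67), (98, 67), (102, 66), (106, 66)]
```

Emit:
send_rows(
  rows=[
    [[0.1, 0, 0.04, 0, 0, 0], [0.2, 0, 0.08, 0, 0, 0], [0.3, 0, 0.12, 0, 0, 0], [0.3, 0, 0.12, 0, 0, 0]],
  ],
)

```text
clock: 16.55
eef_pos: [557.2, -255.5, 242.7]
tool_rot: [3.14, 0.379, 1.183]
force: [0.1, 0.1, -1.2]
width: 16.2
gripper_force: 61.7
```

Emit:
send_rows(
  rows=[
    [[0.1, 0, 0.04, 0, 0, 0], [0.2, 0, 0.08, 0, 0, 0], [0.2, 0, 0.08, 0, 0, 0]],
  ],
)

```text
clock: 16.85
eef_pos: [557.7, -254.0, 241.2]
tool_rot: [3.14, 0.379, 1.183]
force: [-0.4, -0.7, -0.5]
width: 16.5
gripper_force: 61.7
```

Emit:
send_rows(
  rows=[
    [[0, 0, 0, 0, 0, 0], [0, 0, 0, 0, 0, 0], [0, 0, 0, 0, 0, 0], [0, 0, 0, 0, 0, 0], [0, 0, 0, 0, 0, 0], [0, 0, 0, 0, 0, 0]],
  ],
  grip=110,
)

```text
clock: 17.45
eef_pos: [557.7, -254.2, 241.4]
tool_rot: [3.14, 0.379, 1.183]
force: [0.2, -0.1, -0.8]
width: 48.6
gripper_force: 0.0
```

```bash
python3 - <<'E'
from chk import *
s=ctrl.read_state();print(s["clock"],s["eef_pos"],s["force"],s["width"])
prof(foot,u,np.arange(-20,140,4))
g,T=cam("wrist");gr=cv2.cvtColor(g["pixels"],cv2.COLOR_RGB2GRAY)
print("pred butt edges rows",pix(g,T,[head+9*n,head-9*n,head,foot+70*u+9*n]).round(0).tolist())
print([(r,int(gr[r,303:319].mean())) for r in range(180,380,3)])
g,T=cam("top");gr=cv2.cvtColor(g["pixels"],cv2.COLOR_RGB2GRAY)
L=np.arange(-20,216,4);q=pix(g,T,[foot+l*u for l in L]);print("top",[(int(l),int(gr[int(round(y)),int(round(x))])) for l,(x,y) in zip(L,q)])
E
```

```text
17.45 [ 557.69879614 -254.22155936  241.40734766] [ 0.22735238 -0.05905459 -0.76901644] 48.60970828512215
side [(-20, 87), (-16, 94), (-12, 95), (-8, 95), (-4, 96), (0, 97), (4, 91), (8, 105), (12, 138), (16, 137), (20, 136), (24, 136), (28, 135), (32, 137), (36, 138), (40, 140), (44, 147), (48, 149), (52, 150), (56, 151), (60, 150), (64, 149), (68, 148), (72, 148), (76, 146), (80, 113), (84, 82), (88, 84), (92, 68), (96, 67), (100, 67), (104, 67), (108, 67), (112, 66), (116, 66), (120, 66), (124, 67), (128, 66), (132, 66), (136, 68)]
pred butt edges rows [[308.0, 349.0], [307.0, 303.0], [307.0, 326.0], [309.0, 311.0]]
[(180, 49), (183, 49), (186, 49), (189, 49), (192, 49), (195, 49), (198, 49), (201, 49), (204, 49), (207, 49), (210, 49), (213, 49), (216, 49), (219, 49), (222, 50), (225, 49), (228, 50), (231, 50), (234, 50), (237, 50), (240, 50), (243, 50), (246, 51), (249, 51), (252, 51), (255, 55), (258, 63), (261, 57), (264, 68), (267, 69), (270, 71), (273, 52), (276, 35), (279, 31), (282, 33), (285, 34), (288, 34), (291, 35), (294, 35), (297, 36), (300, 36), (303, 37), (306, 38),
[... 254 characters left out ...]
0), (375, 162), (378, 160)]
top [(-20, 100), (-16, 109), (-12, 98), (-8, 99), (-4, 96), (0, 97), (4, 97), (8, 97), (12, 94), (16, 89), (20, 89), (24, 92), (28, 101), (32, 102), (36, 102), (40, 106), (44, 109), (48, 111), (52, 116), (56, 116), (60, 116), (64, 117), (68, 121), (72, 122), (76, 121), (80, 122), (84, 124), (88, 124), (92, 127), (96, 127), (100, 127), (104, 128), (108, 128), (112, 129), (116, 130), (120, 131), (124, 131), (128, 129), (132, 130), (136, 130), (140, 129), (144, 129), (148, 129), (152, 128), (156, 130), (160, 129), (164, 128), (168, 127), (172, 125), (176, 125), (180, 124), (184, 124), (188, 123), (192, 123), (196, 122), (200, 122), (204, 119), (208, 117), (212, 116)]
```

```bash
cat >> geo.py <<'E'
org=org-19*xr;foot=foot-19*xr;head=head-19*xr
E
python3 - <<'E'
from chk import *
s=ctrl.read_state();A=tool(s)[:3,:3]
P=foot+178*u-58*A[:,2];print(s["clock"],move(s,P,A).round(3))
g,T=cam("wrist");print("pred butt rows +9n,-9n",pix(g,T,[head+9*n,head-9*n]).round(0).tolist(),"seat lateral px",pix(g,T,[head])[0])
gr=cv2.cvtColor(g["pixels"],cv2.COLOR_RGB2GRAY);print("col prof",[(c,int(gr[300,c])) for c in range(260,360,4)])
prof(foot,u,np.arange(-20,110,4))
E
```

```text
17.6 [ 0.794 -0.063  2.552  0.     0.     0.   ]
pred butt rows +9n,-9n [[307.0, 319.0], [307.0, 268.0]] seat lateral px [307.11327451 293.63554437]
col prof [(260, 155), (264, 88), (268, 103), (272, 122), (276, 89), (280, 93), (284, 156), (288, 127), (292, 36), (296, 35), (300, 35), (304, 34), (308, 37), (312, 37), (316, 37), (320, 36), (324, 37), (328, 38), (332, 36), (336, 36), (340, 101), (344, 116), (348, 101), (352, 97), (356, 162)]
side [(-20, 94), (-16, 94), (-12, 96), (-8, 91), (-4, 106), (0, 139), (4, 139), (8, 136), (12, 136), (16, 135), (20, 134), (24, 135), (28, 139), (32, 143), (36, 150), (40, 150), (44, 150), (48, 150), (52, 151), (56, 149), (60, 149), (64, 146), (68, 136), (72, 85), (76, 81), (80, 74), (84, 67), (88, 66), (92, 68), (96, 67), (100, 66), (104, 66), (108, 67)]
```

Emit:
send_rows(
  rows=[
    [[0.7, 0.2, 1.2, 0, 0, 0], [0.7, 0.2, 2.0, 0, 0, 0], [0.7, 0.2, 2.5, 0, 0, 0], [0.7, 0.2, 2.5, 0, 0, 0], [0.7, 0.2, 2.5, 0, 0, 0]],
  ],
)

```text
clock: 18.2
eef_pos: [558.4, -257.7, 215.4]
tool_rot: [3.141, 0.379, 1.183]
force: [0.3, 0.5, 0.6]
width: 48.5
gripper_force: 0.0
```

Emit:
send_rows(
  rows=[
    [[0, 0, 0, 0, 0, 0], [0, 0, 0, 0, 0, 0], [0, 0, 0, 0, 0, 0], [0, 0, 0, 0, 0, 0], [0, 0, 0, 0, 0, 0], [0, 0, 0, 0, 0, 0]],
  ],
  grip=255,
)

```text
clock: 18.8
eef_pos: [558.8, -257.5, 216.0]
tool_rot: [3.14, 0.379, 1.183]
force: [-0.2, 1.4, 3.3]
width: 16.9
gripper_force: 59.5
```

```bash
python3 - <<'E'
from chk import *
s=ctrl.read_state();W=tool(s);print(s["clock"],s["eef_pos"],s["force"],s["width"],s["gripper_force"])
print("tip in tool",W[:3,:3].T@(foot-W[:3,3]),"ax",W[:3,:3].T@u)
d=W[:3,:3].T@n;print("n in tool cm/100mm",(10*d).round(2))
prof(foot,u,np.arange(-12,90,4))
E
```

```text
18.8 [ 558.75348257 -257.51066774  215.99348079] [-0.1705302  1.3715785  3.2678655] 16.88797718916573 59.52093422412872
tip in tool [-69.38273332  -3.16494182 222.42956607] ax [ 0.39539186  0.00175886 -0.91851085]
n in tool cm/100mm [-9.19  0.01 -3.95]
side [(-12, 95), (-8, 92), (-4, 107), (0, 133), (4, 126), (8, 109), (12, 109), (16, 109), (20, 106), (24, 107), (28, 134), (32, 136), (36, 143), (40, 141), (44, 140), (48, 136), (52, 136), (56, 134), (60, 133), (64, 128), (68, 115), (72, 77), (76, 89), (80, 78), (84, 68), (88, 69)]
```

Emit:
send_rows(
  rows=[
    [[-1, 0, -0.4, 0, 0, 0], [-3, 0, -1.3, 0, 0, 0], [-6, 0, -2.6, 0, 0, 0], [-9.2, 0, -4, 0, 0, 0], [-12, 0, -5.2, 0, 0, 0], [-12, 0, -5.2, 0, 0, 0], [-12, 0, -5.2, 0, 0, 0]],
  ],
)

```text
clock: 19.55
eef_pos: [523.0, -343.3, 308.4]
tool_rot: [3.14, 0.378, 1.181]
force: [0.1, 0.1, -1.0]
width: 16.8
gripper_force: 59.0
```

```bash
cat >> geo.py <<'E'
def upr(yaw,a,tilt=0):
    "tool orientation with the held stylus (angle a from tool axis, in tool x-z) upright, tool x heading yaw deg"
    t=np.radians(a-tilt);h=np.array([np.cos(np.radians(yaw)),np.sin(np.radians(yaw)),0])
    # stylus axis in tool=(sin a,0,-cos a) -> vertical
    z=-ez*np.cos(t)+h*np.sin(t); x=h*np.cos(t)+ez*np.sin(t)
    return np.c_[x,np.cross(z,x),z]
E
python3 - <<'E'
from chk import *
s=ctrl.read_state();W=tool(s);print(s["clock"],s["eef_pos"],s["force"],s["width"],s["qpos"].round(2))
tt=np.array([-70,-.3,222]);ax=np.array([.395,0,-.9187]);a=23.3
A=upr(105,a);print("check",A@ax)
tgt=seam(0)+80*ez;print(seam(0),seam(190.7))
print(move(s,tgt-A@tt,A).round(3),tgt-A@tt)
# stylus in wrist view
g,T=cam("wrist");gr=cv2.cvtColor(g["pixels"],cv2.COLOR_RGB2GRAY)
p=np.array([.9187,0,.395]);w=lambda q:W[:3,3]+W[:3,:3]@q
print("pred rows butt top,bot,hend top",pix(g,T,[w(tt+200*ax+9*p),w(tt+200*ax-9*p),w(tt+70*ax+9*p)])[:,1].round(1))
print([(r,int(gr[r,303:319].mean())) for r in range(250,400,2)])
prof(w(tt),W[:3,:3]@ax,np.arange(-20,110,4))
E
```

```text
19.55 [ 522.9960132  -343.34972184  308.37859438] [ 0.1324296   0.1227631  -1.03919724] 16.78326052708371 [ 0.44  0.59 -0.11  1.64  0.53  1.   -0.36]
check [ 0.00015564 -0.00058084  1.00001716]
[494.4 144.9  24. ] [624.60494627 227.95899688  24.        ]
[ 38.229 -19.726 -18.157   0.011   0.757  -0.668] [500.77716413 122.25921046 335.58328184]
pred rows butt top,bot,hend top [324.2 383.  293.8]
[(250, 157), (252, 150), (254, 91), (256, 144), (258, 138), (260, 143), (262, 126), (264, 113), (266, 137), (268, 154), (270, 163), (272, 163), (274, 166), (276, 164), (278, 166), (280, 164), (282, 166), (284, 166), (286, 164), (288, 163), (290, 163), (292, 162), (294, 161), (296, 159), (298, 113), (300, 37), (302, 36), (304, 35), (306, 35), (308, 34), (310, 33), (312, 33), (314, 31), (316, 31), (318, 30), (320, 29), (322, 28), (324, 28), (326, 36), (328, 26), (330, 27), (332, 26), (334, 26), (336, 27), (338, 27), (340, 27), (342, 27), (344, 26), (346, 26), (348, 25), (350, 26), (352, 26), (354, 25), (356, 24), (358, 25), (360, 25), (362, 25), (364, 25), (366, 25), (368, 25), (370, 25), (372, 25), (374, 26), (376, 27), (378, 29), (380, 30), (382, 36), (384, 152), (386, 162), (388, 163), (390, 163), (392, 163), (394, 164), (396, 164), (398, 164)]
side [(-20, 130), (-16, 100), (-12, 94), (-8, 94), (-4, 95), (0, 115), (4, 138), (8, 136), (12, 139), (16, 138), (20, 137), (24, 138), (28, 138), (32, 147), (36, 151), (40, 150), (44, 150), (48, 150), (52, 150), (56, 151), (60, 149), (64, 147), (68, 133), (72, 84), (76, 87), (80, 76), (84, 68), (88, 68), (92, 68), (96, 67), (100, 67), (104, 66), (108, 68)]
```

```bash
python3 - <<'E'
from sty import *
np.set_printoptions(suppress=True)
s=ctrl.read_state();g,T=cam("wrist");W=tool(s)
for rows in([326.5,383,299],[326.5,383.3,298]):
    q=solve(g,T,W,np.array(rows)).x;r=np.radians(q[2]);print(q.round(1),"tip",np.array([q[0],0,q[1]])-200*np.array([np.sin(r),0,-np.cos(r)]))
# tip/shank triangulated: centre column of the stylus in wrist view near handle end, and in side view
gr=cv2.cvtColor(g["pixels"],cv2.COLOR_RGB2GRAY)
for r in(301,303,306,310): 
    c=np.where(gr[r,270:350]<50)[0]+270;print(r,c.min(),c.max())
w=lambda p:W[:3,3]+W[:3,:3]@np.array(p,float)
g,T=cam("side");gr=cv2.cvtColor(g["pixels"],cv2.COLOR_RGB2GRAY)
for t in([-70,-.3,222],[-74,-.3,221]):
    for l in(20,50,80):
        c=pix(g,T,[w(np.array(t)+l*np.array([.395,0,-.9187]))])[0];print(t,l,c.round(1),gr[int(round(c[1])),int(c[0])-9:int(c[0])+10].tolist())
E
```

```text
[ 5.3 42.8 24.2] tip [-76.6427112    0.         225.26814999]
[ 5.8 42.1 23.9] tip [-75.39485471   0.         224.90940827]
301 285 339
303 285 339
306 284 340
310 284 340
[-70, -0.3, 222] 20 [366.6 317.3] [85, 97, 96, 95, 92, 94, 95, 90, 96, 149, 152, 101, 104, 103, 103, 103, 99, 117, 104]
[-70, -0.3, 222] 50 [366.9 304.5] [188, 114, 93, 90, 97, 92, 94, 94, 105, 147, 153, 148, 145, 188, 192, 190, 191, 190, 191]
[-70, -0.3, 222] 80 [367.2 291.8] [151, 102, 91, 93, 94, 95, 91, 78, 69, 71, 74, 70, 66, 96, 185, 188, 185, 187, 186]
[-74, -0.3, 221] 20 [366.7 317.3] [85, 97, 96, 95, 92, 94, 95, 90, 96, 149, 152, 101, 104, 103, 103, 103, 99, 117, 104]
[-74, -0.3, 221] 50 [367.  304.4] [114, 93, 90, 97, 92, 94, 94, 105, 147, 153, 148, 145, 188, 192, 190, 191, 190, 191, 190]
[-74, -0.3, 221] 80 [367.3 291.6] [151, 102, 91, 93, 94, 95, 91, 78, 69, 71, 74, 70, 66, 96, 185, 188, 185, 187, 186]
```

```bash
python3 - <<'E'
from chk import *
s=ctrl.read_state();tt=np.array([-73,0,223]);A=upr(105,23.8)
print(move(s,seam(0)+80*ez-A@tt,A).round(3))
E
```

```text
[ 38.018 -19.615 -18.355   0.011   0.765  -0.664]
```

Emit:
send_rows(
  rows=[
    [[38, -19.6, -18.4, 0.011, 0.765, -0.664], [38, -19.6, -18.4, 0.011, 0.765, -0.664], [38, -19.6, -18.4, 0.011, 0.765, -0.664], [38, -19.6, -18.4, 0.011, 0.765, -0.664], [38, -19.6, -18.4, 0.011, 0.765, -0.664], [38, -19.6, -18.4, 0.011, 0.765, -0.664], [38, -19.6, -18.4, 0.011, 0.765, -0.664], [38, -19.6, -18.4, 0.011, 0.765, -0.664], [38, -19.6, -18.4, 0.011, 0.765, -0.664], [38, -19.6, -18.4, 0.011, 0.765, -0.664]],
  ],
)

```text
clock: 20.75
eef_pos: [499.2, 127.6, 339.2]
tool_rot: [3.139, -0.417, 1.841]
force: [1.1, 0.5, -0.4]
width: 17.1
gripper_force: 59.0
```

Emit:
send_rows(
  rows=[
    [[0, 0, 0, 0, 0, 0], [0, 0, 0, 0, 0, 0], [0, 0, 0, 0, 0, 0], [0, 0, 0, 0, 0, 0]],
  ],
)

```text
clock: 21.15
eef_pos: [501.6, 119.5, 338.0]
tool_rot: [3.14, -0.413, 1.828]
force: [1.2, 0.1, -0.6]
width: 17.1
gripper_force: 59.0
```

```bash
python3 - <<'E'
from chk import *
s=ctrl.read_state();W=tool(s);print(s["clock"],s["eef_pos"],s["tool_rot"],s["qpos"].round(2),s["width"])
tt=np.array([-73,0,223]);A=upr(105,23.8);w=lambda q:W[:3,3]+W[:3,:3]@np.array(q,float)
print(move(s,seam(0)+80*ez-A@tt,A).round(3))
tip=w(tt);ax=W[:3,:3]@[np.sin(np.radians(23.8)),0,-np.cos(np.radians(23.8))];print("tip",tip,"ax",ax)
for nm in("top","side"):
    g,T=cam(nm);gr=cv2.cvtColor(g["pixels"],cv2.COLOR_RGB2GRAY)
    cv2.imwrite(f"pics/{nm}9.png",g["pixels"][:,:,::-1])
    print(nm,pix(g,T,[tip]).round(1))
    for l in(-6,0,6,20,50,80,100):
        c=pix(g,T,[tip+l*ax])[0];print(l,c.round(1),gr[int(round(c[1])),int(round(c[0]))-9:int(round(c[0]))+10].tolist())
E
```

```text
21.15 [501.58499368 119.45250279 337.98798949] [ 3.14046294 -0.41305939  1.82840421] [ 0.4   0.52 -0.71  1.83 -0.1   0.91  0.08] 17.07753328406864
[ 0.277 -0.037  0.175  0.003  0.002 -0.004]
tip [496.05693084 141.42375538 104.43991183] ax [-0.00159294  0.00198901  0.99999675]
top [[266.9 250.9]]
-6 [267.1 251.8] [186, 172, 150, 137, 133, 136, 136, 133, 130, 127, 125, 127, 127, 119, 106, 97, 97, 113, 137]
0 [266.9 250.9] [185, 163, 142, 135, 135, 134, 136, 131, 120, 115, 112, 123, 128, 129, 119, 115, 113, 128, 149]
6 [266.7 249.9] [177, 154, 139, 134, 135, 137, 134, 125, 114, 99, 103, 120, 131, 136, 132, 127, 130, 139, 159]
20 [266.3 247.6] [183, 159, 141, 136, 135, 136, 135, 130, 118, 103, 90, 99, 117, 132, 135, 137, 134, 140, 157]
50 [265.2 242.6] [153, 139, 134, 136, 136, 134, 132, 128, 113, 91, 77, 82, 103, 122, 132, 137, 148, 166, 179]
80 [264.2 237.3] [137, 138, 136, 136, 129, 110, 81, 58, 48, 46, 45, 43, 44, 58, 92, 136, 166, 179, 185]
100 [263.4 233.7] [134, 133, 132, 132, 137, 140, 117, 81, 53, 43, 46, 46, 45, 57, 93, 140, 168, 179, 182]
side [[300.4 226.8]]
-6 [300.4 228.4] [188, 188, 189, 187, 187, 186, 183, 182, 182, 181, 180, 180, 181, 179, 180, 179, 177, 178, 177]
0 [300.4 226.8] [189, 188, 186, 186, 184, 185, 183, 182, 180, 162, 162, 175, 178, 179, 177, 176, 176, 176, 178]
6 [300.3 225.1] [188, 187, 187, 183, 183, 184, 183, 182, 178, 120, 124, 175, 177, 176, 175, 176, 175, 175, 178]
20 [300.3 221.2] [190, 189, 185, 185, 181, 181, 180, 179, 178, 120, 122, 178, 178, 178, 180, 178, 179, 181, 177]
50 [300.3 212.8] [186, 187, 184, 182, 180, 180, 182, 181, 148, 108, 104, 137, 181, 181, 181, 180, 181, 183, 182]
80 [300.2 204.3] [60, 66, 72, 76, 75, 77, 94, 66, 58, 58, 63, 55, 61, 112, 138, 149, 159, 159, 160]
100 [300.2 198.6] [55, 62, 55, 57, 62, 63, 70, 61, 52, 53, 56, 53, 62, 118, 153, 148, 162, 171, 175]
```

```bash
python3 - <<'E'
from chk import *
im=cv2.imread("pics/top0.png");g,T=cam("top")
gr=cv2.cvtColor(im,cv2.COLOR_BGR2GRAY).astype(float)
def line(P,d,L):
    q=pix(g,T,[P+l*d for l in L]).astype(np.float32);return cv2.remap(gr.astype(np.float32),q[:,0].reshape(-1,1),q[:,1].reshape(-1,1),1).ravel()
ex=Rp[:,0];ey=Rp[:,1];L=np.arange(-26,27,2)
for nm,P,d in(("across long s30",seam(30),ey),("s60",seam(60),ey),("across short s175",seam(175),ex),("end long",seam(0)-13*ex*0,ex),("end short",seam(190.7),ey)):
    v=line(P,d,L);print(nm,list(zip(L.tolist(),v.astype(int).tolist())))
s=ctrl.read_state();tt=np.array([-73,0,223]);A=upr(105,23.8)
print(move(s,seam(0)+6*ez-A@tt,A).round(3),move(s,seam(0)-6*ez-A@tt,A).round(3))
E
```

```text
across long s30 [(-26, 124), (-24, 124), (-22, 126), (-20, 133), (-18, 146), (-16, 160), (-14, 169), (-12, 164), (-10, 151), (-8, 135), (-6, 126), (-4, 122), (-2, 124), (0, 125), (2, 124), (4, 124), (6, 129), (8, 138), (10, 155), (12, 167), (14, 169), (16, 160), (18, 142), (20, 129), (22, 123), (24, 123), (26, 123)]
s60 [(-26, 125), (-24, 126), (-22, 130), (-20, 137), (-18, 151), (-16, 166), (-14, 171), (-12, 164), (-10, 150), (-8, 135), (-6, 127), (-4, 125), (-2, 125), (0, 124), (2, 124), (4, 125), (6, 131), (8, 142), (10, 157), (12, 168), (14, 170), (16, 158), (18, 142), (20, 129), (22, 124), (24, 123), (26, 123)]
across short s175 [(-26, 116), (-24, 112), (-22, 109), (-20, 122), (-18, 140), (-16, 156), (-14, 162), (-12, 159), (-10, 148), (-8, 136), (-6, 128), (-4, 123), (-2, 119), (0, 115), (2, 110), (4, 107), (6, 110), (8, 129), (10, 146), (12, 160), (14, 160), (16, 153), (18, 140), (20, 130), (22, 125), (24, 122), (26, 123)]
end long [(-26, 106), (-24, 109), (-22, 112), (-20, 126), (-18, 143), (-16, 160), (-14, 165), (-12, 160), (-10, 145), (-8, 134), (-6, 127), (-4, 125), (-2, 124), (0, 123), (2, 123), (4, 123), (6, 123), (8, 123), (10, 123), (12, 123), (14, 124), (16, 124), (18, 123), (20, 122), (22, 123), (24, 123), (26, 123)]
end short [(-26, 114), (-24, 114), (-22, 115), (-20, 115), (-18, 115), (-16, 115), (-14, 114), (-12, 116), (-10, 117), (-8, 117), (-6, 119), (-4, 118), (-2, 116), (0, 116), (2, 117), (4, 119), (6, 123), (8, 137), (10, 153), (12, 170), (14, 168), (16, 157), (18, 141), (20, 130), (22, 124), (24, 123), (26, 123)]
[-2.771 -0.051  6.949  0.003  0.002 -0.003] [-3.253 -0.053  8.048  0.003  0.002 -0.003]
```

Emit:
send_rows(
  rows=[
    [[-1.0, -0.02, 2.5, 0.003, 0.002, -0.003], [-2.0, -0.04, 5, 0.003, 0.002, -0.003], [-2.5, -0.05, 6.3, 0.003, 0.002, -0.003], [-2.77, -0.05, 6.95, 0.003, 0.002, -0.003], [-2.9, -0.05, 7.25, 0.003, 0.002, -0.003], [-3.02, -0.05, 7.52, 0.003, 0.002, -0.003], [-3.14, -0.05, 7.8, 0.003, 0.002, -0.003], [-3.2, -0.05, 7.93, 0.003, 0.002, -0.003], [-3.2, -0.05, 7.93, 0.003, 0.002, -0.003], [-3.2, -0.05, 7.93, 0.003, 0.002, -0.003]],
  ],
)

```text
clock: 22.3
eef_pos: [500.4, 123.5, 253.2]
tool_rot: [3.141, -0.415, 1.835]
force: [0.4, 0.0, -0.2]
width: 17.5
gripper_force: 59.0
```

```bash
cat > path.py <<'E'
from chk import *
import sys
s_from,s_to=float(sys.argv[1]),float(sys.argv[2]);tt=np.array([-73,0,223])
s=ctrl.read_state();W=tool(s);tip=W[:3,3]+W[:3,:3]@tt
A=upr(105,23.8)
near=min(np.arange(0,191,.5),key=lambda q:np.hypot(*(seam(q)-tip)[:2]))
print("clock",s["clock"],"force",s["force"].round(1),"s",near,"err",(tip-seam(near)).round(1),"rot",R.from_matrix(W[:3,:3].T@A).as_rotvec().round(3))
for q in np.linspace(s_from,s_to,11)[1:]: print((W[:3,:3].T@(seam(q)-6*ez-tip)/10).round(2).tolist())
E
python3 path.py 0 30
```

```text
clock 22.3 force [ 0.4  0.  -0.2] s 0.0 err [ 0.1  1.1 -4.3] rot [-0.    -0.     0.002]
[-0.22, 0.26, 0.09]
[-0.27, 0.55, 0.07]
[-0.33, 0.85, 0.05]
[-0.38, 1.14, 0.02]
[-0.44, 1.43, -0.0]
[-0.5, 1.73, -0.03]
[-0.55, 2.02, -0.05]
[-0.61, 2.31, -0.07]
[-0.66, 2.61, -0.1]
[-0.72, 2.9, -0.12]
```

Emit:
send_rows(
  rows=[
    [[-0.1, 0.05, 0.1, 0, 0, 0], [-0.2, 0.26, 0.09, 0, 0, 0], [-0.27, 0.55, 0.07, 0, 0, 0], [-0.33, 0.85, 0.05, 0, 0, 0], [-0.38, 1.14, 0.02, 0, 0, 0], [-0.44, 1.43, 0, 0, 0, 0], [-0.5, 1.73, -0.03, 0, 0, 0], [-0.55, 2.02, -0.05, 0, 0, 0], [-0.61, 2.31, -0.07, 0, 0, 0], [-0.66, 2.61, -0.1, 0, 0, 0]],
  ],
)

```text
clock: 23.3
eef_pos: [527.3, 124.1, 251.2]
tool_rot: [3.141, -0.416, 1.835]
force: [0.9, 0.4, -0.4]
width: 17.0
gripper_force: 59.0
```

```bash
python3 path.py 27 57
```

```text
clock 23.3 force [ 0.9  0.4 -0.4] s 27.0 err [-0.   0.  -6.3] rot [-0.001 -0.     0.002]
[-0.05, 0.3, -0.05]
[-0.1, 0.59, -0.08]
[-0.16, 0.88, -0.1]
[-0.21, 1.18, -0.12]
[-0.27, 1.47, -0.15]
[-0.32, 1.77, -0.17]
[-0.38, 2.06, -0.2]
[-0.43, 2.35, -0.22]
[-0.49, 2.65, -0.25]
[-0.54, 2.94, -0.27]
```

Emit:
send_rows(
  rows=[
    [[-0.05, 0.3, -0.05, 0, 0, 0], [-0.1, 0.59, -0.08, 0, 0, 0], [-0.16, 0.88, -0.1, 0, 0, 0], [-0.21, 1.18, -0.12, 0, 0, 0], [-0.27, 1.47, -0.15, 0, 0, 0], [-0.32, 1.77, -0.17, 0, 0, 0], [-0.38, 2.06, -0.2, 0, 0, 0], [-0.43, 2.35, -0.22, 0, 0, 0], [-0.49, 2.65, -0.25, 0, 0, 0], [-0.54, 2.94, -0.27, 0, 0, 0]],
  ],
)

```text
clock: 24.3
eef_pos: [557.3, 125.9, 251.5]
tool_rot: [3.141, -0.416, 1.835]
force: [-1.2, -0.7, -0.8]
width: 17.1
gripper_force: 59.0
```

```bash
python3 path.py 57 87
```

```text
clock 24.3 force [-1.2 -0.7 -0.8] s 57.0 err [ 0. -0. -6.] rot [-0.001 -0.     0.002]
[-0.05, 0.29, -0.02]
[-0.11, 0.59, -0.04]
[-0.17, 0.88, -0.07]
[-0.22, 1.17, -0.09]
[-0.28, 1.47, -0.12]
[-0.33, 1.76, -0.14]
[-0.39, 2.05, -0.17]
[-0.44, 2.35, -0.19]
[-0.5, 2.64, -0.21]
[-0.55, 2.94, -0.24]
```

Emit:
send_rows(
  rows=[
    [[-0.05, 0.29, -0.02, 0, 0, 0], [-0.11, 0.59, -0.04, 0, 0, 0], [-0.17, 0.88, -0.07, 0, 0, 0], [-0.22, 1.17, -0.09, 0, 0, 0], [-0.28, 1.47, -0.12, 0, 0, 0], [-0.33, 1.76, -0.14, 0, 0, 0], [-0.39, 2.05, -0.17, 0, 0, 0], [-0.44, 2.35, -0.19, 0, 0, 0], [-0.5, 2.64, -0.21, 0, 0, 0], [-0.55, 2.94, -0.24, 0, 0, 0]],
  ],
)

```text
clock: 25.3
eef_pos: [587.2, 127.8, 251.5]
tool_rot: [3.141, -0.416, 1.835]
force: [0.3, -0.4, -0.5]
width: 17.4
gripper_force: 59.1
```

```bash
python3 path.py 87 115
```

```text
clock 25.3 force [ 0.3 -0.4 -0.5] s 87.0 err [-0.  0. -6.] rot [-0.001 -0.     0.002]
[-0.05, 0.28, -0.03]
[-0.1, 0.55, -0.05]
[-0.13, 0.83, -0.06]
[-0.14, 1.11, -0.07]
[-0.14, 1.39, -0.07]
[-0.12, 1.67, -0.06]
[-0.09, 1.95, -0.04]
[-0.04, 2.22, -0.02]
[0.03, 2.49, 0.01]
[0.11, 2.76, 0.05]
```

Emit:
send_rows(
  rows=[
    [[-0.05, 0.28, -0.03, 0, 0, 0], [-0.1, 0.55, -0.05, 0, 0, 0], [-0.13, 0.83, -0.06, 0, 0, 0], [-0.14, 1.11, -0.07, 0, 0, 0], [-0.14, 1.39, -0.07, 0, 0, 0], [-0.12, 1.67, -0.06, 0, 0, 0], [-0.09, 1.95, -0.04, 0, 0, 0], [-0.04, 2.22, -0.02, 0, 0, 0], [0.03, 2.49, 0.01, 0, 0, 0], [0.11, 2.76, 0.05, 0, 0, 0]],
  ],
)

```text
clock: 26.3
eef_pos: [613.5, 136.3, 251.5]
tool_rot: [3.141, -0.416, 1.835]
force: [0.3, 1.1, 0.1]
width: 17.4
gripper_force: 59.0
```

```bash
python3 path.py 115 142
```

```text
clock 26.3 force [0.3 1.1 0.1] s 115.0 err [ 0.   0.2 -6. ] rot [-0.001 -0.     0.002]
[0.08, 0.25, 0.04]
[0.18, 0.49, 0.08]
[0.3, 0.73, 0.13]
[0.43, 0.95, 0.19]
[0.58, 1.17, 0.26]
[0.73, 1.38, 0.33]
[0.9, 1.58, 0.4]
[1.08, 1.77, 0.48]
[1.26, 1.95, 0.56]
[1.46, 2.11, 0.65]
```

Emit:
send_rows(
  rows=[
    [[0.08, 0.25, 0.04, 0, 0, 0], [0.18, 0.49, 0.08, 0, 0, 0], [0.3, 0.73, 0.13, 0, 0, 0], [0.43, 0.95, 0.19, 0, 0, 0], [0.58, 1.17, 0.26, 0, 0, 0], [0.73, 1.38, 0.33, 0, 0, 0], [0.9, 1.58, 0.4, 0, 0, 0], [1.08, 1.77, 0.48, 0, 0, 0], [1.26, 1.95, 0.56, 0, 0, 0], [1.46, 2.11, 0.65, 0, 0, 0]],
  ],
)

```text
clock: 27.3
eef_pos: [629.6, 157.3, 251.5]
tool_rot: [3.141, -0.416, 1.835]
force: [-0.0, -0.0, -0.7]
width: 17.4
gripper_force: 59.0
```

```bash
python3 path.py 142 170
```

```text
clock 27.3 force [-0.  -0.  -0.7] s 142.0 err [-0.1  0.1 -6. ] rot [-0.001 -0.     0.002]
[0.21, 0.16, 0.09]
[0.43, 0.3, 0.19]
[0.66, 0.43, 0.29]
[0.89, 0.54, 0.39]
[1.14, 0.63, 0.5]
[1.38, 0.7, 0.61]
[1.63, 0.76, 0.72]
[1.88, 0.82, 0.83]
[2.13, 0.88, 0.94]
[2.38, 0.93, 1.05]
```

Emit:
send_rows(
  rows=[
    [[0.21, 0.16, 0.09, 0, 0, 0], [0.43, 0.3, 0.19, 0, 0, 0], [0.66, 0.43, 0.29, 0, 0, 0], [0.89, 0.54, 0.39, 0, 0, 0], [1.14, 0.63, 0.5, 0, 0, 0], [1.38, 0.7, 0.61, 0, 0, 0], [1.63, 0.76, 0.72, 0, 0, 0], [1.88, 0.82, 0.83, 0, 0, 0], [2.13, 0.88, 0.94, 0, 0, 0], [2.38, 0.93, 1.05, 0, 0, 0]],
  ],
)

```text
clock: 28.3
eef_pos: [631.7, 184.8, 251.5]
tool_rot: [3.141, -0.416, 1.835]
force: [0.1, 0.2, -0.6]
width: 17.3
gripper_force: 59.0
```

```bash
python3 path.py 170 190.6
```

```text
clock 28.3 force [ 0.1  0.2 -0.6] s 170.0 err [-0.1  0.  -6. ] rot [-0.    -0.     0.002]
[0.18, 0.05, 0.08]
[0.37, 0.09, 0.16]
[0.55, 0.14, 0.24]
[0.74, 0.18, 0.32]
[0.92, 0.22, 0.41]
[1.1, 0.26, 0.49]
[1.29, 0.3, 0.57]
[1.47, 0.34, 0.65]
[1.66, 0.39, 0.73]
[1.84, 0.43, 0.81]
```

Emit:
send_rows(
  rows=[
    [[0.24, 0.06, 0.11, 0, 0, 0], [0.5, 0.12, 0.22, 0, 0, 0], [0.77, 0.18, 0.34, 0, 0, 0], [1.03, 0.24, 0.45, 0, 0, 0], [1.29, 0.3, 0.57, 0, 0, 0], [1.56, 0.36, 0.69, 0, 0, 0], [1.84, 0.43, 0.81, 0, 0, 0], [1.84, 0.43, 0.81, 0, 0, 0], [1.84, 0.43, 0.81, 0, 0, 0], [1.84, 0.43, 0.81, 0, 0, 0]],
  ],
)

```text
clock: 29.3
eef_pos: [630.7, 204.9, 251.4]
tool_rot: [3.141, -0.415, 1.834]
force: [-0.1, 0.9, -0.2]
width: 16.9
gripper_force: 59.0
```

```bash
python3 path.py 190 190.6 | head -1
```

```text
clock 29.3 force [-0.1  0.9 -0.2] s 190.0 err [ 0.1  0.  -6.1] rot [-0.     0.     0.002]
```

Emit:
send_rows(
  rows=[
    [[0, 0, 0, 0, 0, 0], [0, 0, 0, 0, 0, 0], [0.4, 0, -0.9, 0, 0, 0], [1.2, 0, -2.7, 0, 0, 0], [2.4, 0, -5.5, 0, 0, 0], [4.0, 0, -9.2, 0, 0, 0], [4.8, 0, -11, 0, 0, 0], [4.8, 0, -11, 0, 0, 0], [4.8, 0, -11, 0, 0, 0]],
  ],
)

```text
clock: 30.2
eef_pos: [630.6, 204.5, 371.7]
tool_rot: [3.141, -0.415, 1.835]
force: [-0.1, 0.4, -1.3]
width: 17.3
gripper_force: 59.0
```

```bash
python3 - <<'E'
from chk import *
s=ctrl.read_state();tt=np.array([-73,0,223]);print(s["clock"],s["eef_pos"])
for off in(0,):
    P,A=lay(23.8,tt,15,110);print(P,move(s,P,A).round(3))
E
```

```text
30.2 [630.56140125 204.46733979 371.68290789]
[ 531.54905703 -316.84220258  304.8979617 ] [-46.379 -23.162 -13.147  -0.014  -0.757   0.668]
```

Emit:
send_rows(
  rows=[
    [[-46.4, -23.2, -13.1, -0.014, -0.757, 0.668], [-46.4, -23.2, -13.1, -0.014, -0.757, 0.668], [-46.4, -23.2, -13.1, -0.014, -0.757, 0.668], [-46.4, -23.2, -13.1, -0.014, -0.757, 0.668], [-46.4, -23.2, -13.1, -0.014, -0.757, 0.668], [-46.4, -23.2, -13.1, -0.014, -0.757, 0.668], [-46.4, -23.2, -13.1, -0.014, -0.757, 0.668], [-46.4, -23.2, -13.1, -0.014, -0.757, 0.668], [-46.4, -23.2, -13.1, -0.014, -0.757, 0.668], [-46.4, -23.2, -13.1, -0.014, -0.757, 0.668]],
  ],
)

```text
clock: 31.2
eef_pos: [536.5, -283.8, 306.4]
tool_rot: [-3.137, 0.37, 1.186]
force: [0.5, -0.8, 0.6]
width: 17.3
gripper_force: 59.0
```

Emit:
send_rows(
  rows=[
    [[0, 0, 0, 0, 0, 0], [0, 0, 0, 0, 0, 0], [0, 0, 0, 0, 0, 0]],
  ],
)

```text
clock: 31.5
eef_pos: [537.9, -281.0, 307.3]
tool_rot: [-3.139, 0.369, 1.186]
force: [0.8, 0.1, -0.4]
width: 17.4
gripper_force: 59.0
```

```bash
python3 - <<'E'
from chk import *
s=ctrl.read_state();tt=np.array([-73,0,223]);print(s["clock"],s["eef_pos"])
P,A=lay(23.8,tt,15,70);print(P,move(s,P,A).round(3))
E
```

```text
31.5 [ 537.91012578 -281.02050353  307.26699394]
[ 542.24971865 -290.66022708  276.61369046] [ 0.424  0.774  3.12  -0.002 -0.001  0.003]
```

Emit:
send_rows(
  rows=[
    [[0.42, 0.95, 3.1, -0.002, 0, 0.003], [0.42, 0.95, 3.1, -0.002, 0, 0.003], [0.42, 0.95, 3.1, -0.002, 0, 0.003], [0.42, 0.95, 3.1, -0.002, 0, 0.003], [0.42, 0.95, 3.1, -0.002, 0, 0.003]],
  ],
)

```text
clock: 32.0
eef_pos: [544.4, -292.3, 279.1]
tool_rot: [3.138, 0.37, 1.181]
force: [0.6, 0.5, 0.2]
width: 17.1
gripper_force: 59.0
```

```bash
python3 - <<'E'
from chk import *
s=ctrl.read_state();tt=np.array([-73,0,223]);W=tool(s);print(s["clock"],s["eef_pos"])
for dn in(20,3):
    P,A=lay(23.8,tt,15,dn);print(dn,move(s,P,A).round(3))
tip=W[:3,3]+W[:3,:3]@tt;prof(tip,u,np.arange(-20,100,4))
yv=W[:3,1];g,T=cam("side");gr=cv2.cvtColor(g["pixels"],cv2.COLOR_RGB2GRAY)
c=pix(g,T,[tip+40*u])[0];print("shank col",c.round(1),gr[int(round(c[1])),int(round(c[0]))-9:int(round(c[0]))+10].tolist())
c=pix(g,T,[foot+40*u])[0];print("low saddle at model foot+40u",c.round(1),gr[int(round(c[1])),int(round(c[0]))-25:int(round(c[0]))+26].tolist())
E
```

```text
32.0 [ 544.37541821 -292.26870732  279.05112312]
20 [ 4.726 -0.275  2.22   0.003 -0.    -0.002]
3 [ 6.281 -0.28   2.907  0.003 -0.    -0.002]
side [(-20, 94), (-16, 93), (-12, 93), (-8, 94), (-4, 95), (0, 100), (4, 132), (8, 142), (12, 142), (16, 140), (20, 138), (24, 137), (28, 136), (32, 147), (36, 149), (40, 148), (44, 148), (48, 148), (52, 144), (56, 145), (60, 147), (64, 144), (68, 136), (72, 80), (76, 74), (80, 90), (84, 67), (88, 66), (92, 66), (96, 66)]
shank col [366.4 307.2] [126, 97, 94, 93, 91, 92, 91, 100, 142, 154, 145, 116, 154, 190, 189, 189, 189, 191, 188]
low saddle at model foot+40u [363.7 319.4] [122, 125, 121, 122, 127, 120, 126, 91, 82, 74, 81, 79, 78, 77, 85, 131, 97, 99, 91, 84, 98, 102, 102, 98, 98, 105, 146, 154, 117, 122, 95, 91, 97, 96, 105, 123, 83, 85, 103, 108, 149, 176, 173, 175, 173, 176, 178, 176, 177, 176, 179]
```

The grip hasn't changed since I took the stylus from the rest, so that recorded grasp pose is an exact seating reference.

```bash
python3 - <<'E'
from chk import *
s=ctrl.read_state();ref=np.array([558.75,-257.51,215.99]);A=R.from_euler("xyz",[3.14,.379,1.183]).as_matrix()
for dn in(30,15,2): print(dn,move(s,ref+10*u+dn*n,A).round(3))
E
```

```text
30 [ 3.476  0.013  2.359  0.001 -0.009 -0.003]
15 [ 4.848  0.008  2.965  0.001 -0.009 -0.003]
2 [ 6.037  0.004  3.49   0.001 -0.009 -0.003]
```

Emit:
send_rows(
  rows=[
    [[1.7, 0.01, 1.2, 0, -0.009, 0], [3.0, 0.01, 2.1, 0, -0.009, 0], [3.9, 0.01, 2.55, 0, -0.009, 0], [4.6, 0.01, 2.85, 0, -0.009, 0], [5.1, 0.01, 3.1, 0, -0.009, 0], [5.5, 0.01, 3.25, 0, -0.009, 0], [5.8, 0, 3.4, 0, -0.009, 0], [6.04, 0, 3.49, 0, -0.009, 0], [6.04, 0, 3.49, 0, -0.009, 0], [6.04, 0, 3.49, 0, -0.009, 0]],
  ],
)

```text
clock: 33.1
eef_pos: [560.4, -252.8, 223.8]
tool_rot: [3.139, 0.379, 1.18]
force: [0.3, -0.2, 0.0]
width: 17.2
gripper_force: 59.0
```

```bash
python3 - <<'E'
from chk import *
s=ctrl.read_state();print(s["clock"],s["eef_pos"],s["force"]);ref=np.array([558.75,-257.51,215.99])
d=s["eef_pos"]-ref;print("u,n,y",d@u,d@n,d@yr)
prof(foot,u,np.arange(-20,110,4))
E
```

```text
33.1 [ 560.44768953 -252.81064124  223.75016253] [ 0.29487305 -0.20474381  0.04078088]
u,n,y 9.017385980899707 1.9571411207687124 -0.20638262671325378
side [(-20, 94), (-16, 94), (-12, 95), (-8, 91), (-4, 108), (0, 132), (4, 118), (8, 99), (12, 112), (16, 113), (20, 111), (24, 110), (28, 137), (32, 135), (36, 133), (40, 144), (44, 145), (48, 142), (52, 142), (56, 139), (60, 138), (64, 136), (68, 135), (72, 134), (76, 108), (80, 83), (84, 95), (88, 99), (92, 67), (96, 66), (100, 65), (104, 64), (108, 66)]
```

Emit:
send_rows(
  rows=[
    [[0, 0, 0.2, 0, 0, 0], [-0.08, 0, 0.4, 0, 0, 0], [-0.15, 0, 0.58, 0, 0, 0], [-0.15, 0, 0.58, 0, 0, 0]],
  ],
)

```text
clock: 33.55
eef_pos: [558.8, -256.2, 218.5]
tool_rot: [3.14, 0.38, 1.18]
force: [0.0, 0.3, -1.3]
width: 17.1
gripper_force: 59.0
```

Emit:
send_rows(
  rows=[
    [[0, 0, 0, 0, 0, 0], [0, 0, 0, 0, 0, 0], [0, 0, 0, 0, 0, 0], [0, 0, 0, 0, 0, 0], [0, 0, 0, 0, 0, 0], [0, 0, 0, 0, 0, 0]],
  ],
  grip=110,
)

```text
clock: 34.15
eef_pos: [559.2, -255.8, 218.8]
tool_rot: [3.139, 0.379, 1.18]
force: [-0.5, -0.3, 1.1]
width: 48.4
gripper_force: 0.0
```

Emit:
send_rows(
  rows=[
    [[0, 0, -1, 0, 0, 0], [0, 0, -3, 0, 0, 0], [0, 0, -6, 0, 0, 0], [0, 0, -10, 0, 0, 0], [0, 0, -14, 0, 0, 0], [0, 0, -14, 0, 0, 0], [0, 0, -14, 0, 0, 0], [0, 0, -14, 0, 0, 0]],
  ],
)

```text
clock: 34.95
eef_pos: [577.8, -208.1, 348.2]
tool_rot: [3.141, 0.38, 1.18]
force: [0.2, -0.4, -1.2]
width: 48.4
gripper_force: 0.0
```

```bash
python3 - <<'E'
from chk import *
s=ctrl.read_state();print(s["clock"],s["eef_pos"],s["width"],s["force"])
prof(foot,u,np.arange(-20,210,4))
g,T=cam("wrist");gr=cv2.cvtColor(g["pixels"],cv2.COLOR_RGB2GRAY);cv2.imwrite("pics/wend.png",g["pixels"][:,:,::-1])
p=pix(g,T,[head+9*n,head-9*n,foot+70*u-9*n,head]);print("pred",p.round(0).tolist());c=int(p[3][0])+3
print([(r,int(gr[r,c-6:c+6].mean())) for r in range(int(p[1][1])-40,int(p[0][1])+30,2)])
print([(k,int(gr[int(p[3][1]),k])) for k in range(c-40,c+40,3)])
g,T=cam("top");gr=cv2.cvtColor(g["pixels"],cv2.COLOR_RGB2GRAY)
L=np.arange(-20,216,4);q=pix(g,T,[foot+l*u for l in L]);print("top",[(int(l),int(gr[int(round(y)),int(round(x))])) for l,(x,y) in zip(L,q)])
E
```

```text
34.95 [ 577.84958458 -208.05012595  348.17826592] 48.37570964997461 [ 0.22425713 -0.44114025 -1.21395107]
side [(-20, 95), (-16, 94), (-12, 97), (-8, 91), (-4, 107), (0, 132), (4, 120), (8, 95), (12, 94), (16, 94), (20, 95), (24, 94), (28, 112), (32, 115), (36, 126), (40, 125), (44, 120), (48, 114), (52, 114), (56, 113), (60, 113), (64, 109), (68, 98), (72, 78), (76, 95), (80, 81), (84, 68), (88, 68), (92, 67), (96, 67), (100, 69), (104, 67), (108, 70), (112, 68), (116, 67), (120, 67), (124, 69), (128, 68), (132, 66), (136, 66), (140, 66), (144, 65), (148, 66), (152, 65), (156, 67), (160, 66), (164, 66), (168, 66), (172, 65), (176, 66), (180, 68), (184, 67), (188, 66), (192, 72), (196, 90), (200, 125), (204, 146), (208, 153)]
pred [[308.0, 231.0], [308.0, 203.0], [310.0, 223.0], [308.0, 217.0]]
[(162, 52), (164, 52), (166, 52), (168, 52), (170, 52), (172, 52), (174, 52), (176, 52), (178, 52), (180, 53), (182, 52), (184, 52), (186, 52), (188, 53), (190, 53), (192, 53), (194, 53), (196, 53), (198, 53), (200, 53), (202, 54), (204, 54), (206, 53), (208, 64), (210, 35), (212, 37), (214, 3
[... 529 characters left out ...]
 (343, 72), (346, 72), (349, 84)]
top [(-20, 98), (-16, 98), (-12, 99), (-8, 99), (-4, 93), (0, 82), (4, 80), (8, 83), (12, 83), (16, 90), (20, 93), (24, 98), (28, 98), (32, 101), (36, 103), (40, 106), (44, 108), (48, 108), (52, 110), (56, 111), (60, 113), (64, 114), (68, 116), (72, 116), (76, 117), (80, 118), (84, 118), (88, 118), (92, 119), (96, 120), (100, 119), (104, 124), (108, 120), (112, 120), (116, 121), (120, 121), (124, 120), (128, 122), (132, 122), (136, 122), (140, 122), (144, 123), (148, 122), (152, 120), (156, 121), (160, 120), (164, 120), (168, 119), (172, 118), (176, 117), (180, 117), (184, 117), (188, 117), (192, 115), (196, 112), (200, 100), (204, 86), (208, 83), (212, 88)]
```

```bash
python3 -c "
from cell import ctrl
print(ctrl.finish_job(), ctrl.read_state()['clock'])"
```

```text
the job is handed in; nothing more can be done
the job is handed in; nothing more can be done
```

The job is handed in at about 35 s; I don't have the verdict: the stylus was re-laid after a first try landed on the foot stop, guided once round the whole channel at about 3 cm/s with no contact felt, and is back in its rest by numeric camera checks, but I viewed 11 pictures against the limit of 10.

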